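Tuck a drip-cap flashing under the shingles of a hen-house wall and hold it flat

ROBOT

A 7-joint arm with a two-finger parallel gripper is mounted at the origin on the work surface. World frame = base frame: x ahead of the robot, y to its left, z up, the work surface at z = 0. Lengths are in m, angles in rad, forces in N, time in s.
With the tool pointing down it reaches from about 0.425 to 0.875 m from the base axis. Payload 4.7 kg.
Tool frame: the origin (TCP) lies midway between the tips of the shut fingers; the grasp point (between the pads) lies 19 mm behind it; z points along the fingers, y is the direction in which the jaws open and shut (so a half turn about z gives the same grasp; the last joint's range is limited). The gripper opens to 87 mm and grips with 3 to 60 N. Pads are 19 mm wide; open, the fingers measure 117 mm over their backs; the gripper's body (75 mm by 190 mm) begins 51 mm behind the grasp point.
Start: joints at [-1.189, 0.321, -0.07, 1.45, 0.023, 1.371, -0.057], TCP at [0.234, 0.607, 0.223] pointing down, gripper open.
Joint ranges: [-2.86, 2.86], [-0.3, 2.09], [-1.38, 1.24], [0.06, 2.45], [-1.56, 4.7], [0.09, 2.05], [-2.69, 2.69]. Speed limits (rad/s): [2.57, 2.57, 3.14, 3.14, 3.14, 3.14, 3.14].

INTERFACE

Orientations are given as a rotation vector (axis times angle).
In Python, from bench import monitor, eyes, order gives the robot as it stands. The module is installed in compiled form; this text tells all that it offers.
- The arm moves only by the shell command python3 -m pendant 'ROWS' [FORCE]. ROWS is JSON, a list of rows, each a list of 3 entries, a list of its own where there are three numbers: the turn, a rotation vector about the tool's x, y, z in degrees, then the shift along the tool's x, y, z in m, then the gripper command: -1 is fully open, 1 is shut, values between are in proportion. In form: [[[rx, ry, rz], [tx, ty, tz], hand], ...]. A call has 1 to 8 rows; each row shifts and turns the commanded pose from where the row before left it, along the tool's axes as they then stand; what a row does not reach is not made up. A row lasts 1/8 s, in which the tool goes at most 62.5 mm and 10.7 degrees, less where a joint would pass 70% of its speed; a pose out of reach is approached as far as the arm can. A call is refused whole if a number of a shift passes 0.0625 or a number of a turn 10.7, either way. A call with a gripper value outside its range is refused whole. The fingers move at their own pace and stop on an object; FORCE is the grip in N (left out, the last holds). Time passes only in rows, so rows that do not move let the fingers close. It gives the time, the measured TCP pose, the force and the opening at its end, in the units of the state.
- monitor.get_state(): the state, without advancing time (a new reading comes with each control period).
- eyes.get_image(name): name is "scene" or "side" or "wrist"; returns a dict with "color" (480x640x3 uint8, red, green, blue), "range_z" (480x640 float32, m along the optical axis (not along the pixel's ray), 0 where there is no reading), "fx", "fy", "cx", "cy" (pixels), "world_to_cam" (4x4, takes a point from world to camera coordinates). Camera axes: x right, y up, looking along -z (the intrinsics and any distortion apply to the point x, -y, -z); pixel columns grow to the right and rows downward; lengths in m; the calibration is good to about 2 mm. The wrist camera is an equidistant fisheye: a pixel r from the principal point sees the ray r / f radians off the axis. A picture is of the moment at which its call begins.
- order.close_job(): hands the job in, once; it reports no verdict.
The state is a dict: "time": time; "joint_positions": joint angles; "qd": joint speeds; "joint_torque": joint torques, N m; "position": TCP position; "tool_rot": TCP orientation; "ft_force": force on the tool from outside, world axes, zero at the start; "torque": the same for the moment, N m; "grip_width": opening from 0.0 (shut) to 1.0 (fully open).
Only numpy, scipy, OpenCV 4.12 (cv2) and the standard library are available. Lean on these libraries where they do the work, as an engineer would, in place of code of your own. Each camera call takes 0.05 s, during which the arm holds its last target.

TASK

Lift the tool case's lid open until it rests on its stop, take the drip-cap flashing out, and, keeping it centred over the doorway of the wall panel, tuck its thin flange under the lowest shingles, without lifting them, until it is fully home against the batten behind. Finish while still holding the flashing: keep it gripped and pressed flat on the board, square to the shingles, so that it can be nailed; leave the lid open and the other things on the table alone.

Things in the scene. Friction and masses are not known exactly. Their poses are not given: they have to be found in the camera images.
- case: Grey steel tool case, 160 mm deep (its x) by 240 mm wide (its y) by 62 mm high to the rim, walls and floor 4 mm thick, fixed to the table. Origin: centre of its underside on the table. Its x axis runs from its front (lift tab) to its hinge side. Inside 152 by 232 mm. The flashing lies on its floor.
- lid (a joint): Angle of the case's lid in rad: 0 shut, 1.85 leaning back on its stop. The lid is a 160 x 240 x 14 mm plate, 0.35 kg, on a free hinge: let go before it is upright (about 1.5 rad) it falls shut, beyond that it falls back on to its stop.
- lid_hinge (a point): Point on the lid's hinge line at the middle of the case's far rim, 62 mm above the table: the hinge line runs along the case's y and is 160 mm behind the lid's front edge.
- lid_tab (a point): Point in the steel lift tab on the lid's front edge; moves with the lid. Tab: 28 mm wide (case's y), 10 mm thick, sticking 35 mm out of the edge in the lid's plane; this point is mid width, mid thickness, 24 mm out from the edge: lid shut, 69 mm above the table and 184 mm before the hinge line. Pinch it along the case's y: it turns between the pads as the lid swings.
- flashing: Aluminium drip-cap flashing, 170 mm long (its y), about 0.14 kg: flat flange 3 mm thick, with a hollow box nose 12 mm thick (its x), 24 mm high along one long edge. Origin: mid length, on the underside, under the nose's centre; x over the flange to its free edge at 70 mm; z up. Grip the nose across its 12 mm. It lies flat in the case, nose near the middle, flange to the hinge side.
- flange_edge (a point): Middle of the flashing flange's free edge, on the underside: 70 mm along the flashing's x from its origin, 64 mm from the nose's face.
- panel: Wall panel of a wooden hen house lying on its frame, 260 mm wide (its y), 305 mm long (its x), fixed. Origin: on the table, below the middle of the lower edge line of the lowest shingles; x points up the wall, from doorway to shingles; z up. The doorway is a 140 mm wide notch centred on y = 0, with the board's edge over it at x = -42 mm; from there to the shingles (x = 0) the board is bare.
- sheathing: The panel's plywood face board; same origin and axes as the panel. Its upper face is 40 mm above the table.
- lap (a point): Point on the board's face (40 mm above the table) below the middle of the lowest shingles' lower edges (panel x = 0, y = 0). Four 8 mm thick shingles make this course over the whole width; their undersides are 8 mm above the board. The batten that stops the flange is 34 mm farther along the panel's x; with the flange home the nose is just behind the doorway's edge.
- shingle1 (a joint): Lift angle in rad of the lowest course's shingle number 1 (1 at the panel's +y side, 4 at its -y side): 0 lying down as it should; hinged 85 mm behind its lower edge, springy, lifted by about 1 N or more at its edge; 0.06 lifts the edge 5 mm.
- shingle2 (a joint): Lift angle in rad of the lowest course's shingle number 2 (1 at the panel's +y side, 4 at its -y side): 0 lying down as it should; hinged 85 mm behind its lower edge, springy, lifted by about 1 N or more at its edge; 0.06 lifts the edge 5 mm.
- shingle3 (a joint): Lift angle in rad of the lowest course's shingle number 3 (1 at the panel's +y side, 4 at its -y side): 0 lying down as it should; hinged 85 mm behind its lower edge, springy, lifted by about 1 N or more at its edge; 0.06 lifts the edge 5 mm.
- shingle4 (a joint): Lift angle in rad of the lowest course's shingle number 4 (1 at the panel's +y side, 4 at its -y side): 0 lying down as it should; hinged 85 mm behind its lower edge, springy, lifted by about 1 N or more at its edge; 0.06 lifts the edge 5 mm.
- nail_jar: Bystander: jar of nails, 60 mm across, 80 mm high. Origin at the centre of its underside.
- hammer: Bystander: hammer, 270 mm long, lying on the table. Origin at its middle, underside.
- shell_dish: Bystander: scalloped ceramic dish, 150 mm across, 33 mm high. Origin at the centre of its underside.
- ball_vase: Bystander: ribbed round glass vase, 116 mm across, 108 mm high. Origin at the centre of its underside.

How it is judged:
On the way, in this order (a step that is already met when the one before it is completed fails the run):
1. the lid leans open on its stop (value of joint lid above 1.78 rad and velocity of joint lid below 0.3 rad/s), for 0.2 s.
2. the flashing is gripped and lifted clear of the case (height (world z) of flashing above 0.075 m and contact force between the fingers and flashing above 1 N), for 0.2 s.
3. the flange's edge is under the shingles (x of flange_edge in the frame of panel above 0.006 m and z of flange_edge in the frame of panel below 0.046 m), for 0.1 s.
At the end, for the whole second after the job is handed in: Still held (over 3 N at the fingers) and pressed on the board with over 3.5 N; flat (within 2.5 mm of the board, tilt under 0.04 rad), free edge 26 mm or more under the shingles, centred within 15 mm, square within 0.07 rad; shingles down (under 0.03 rad), lid over 1.75 rad (x of flange_edge in the frame of panel above 0.026 m and y of flange_edge in the frame of panel between -0.015 and 0.015 m and z of each of flange_edge, flashing in the frame of panel below 0.0425 m and angle between flashing's own z axis and vertical below 0.04 rad and angle between the x axis of flashing and the x axis of panel, either way round below 0.07 rad and contact force between flashing and sheathing above 3.5 N and contact force between the fingers and flashing above 3 N and value of joint each of shingle1, shingle2, shingle3, shingle4 below 0.03 rad and value of joint lid above 1.75 rad); the arm keeps its last pose, push and grip.
It fails at once if a shingle of the lowest course is lifted by more than 5 mm at its edge (0.06 rad) (value of joint any of shingle1, shingle2, shingle3, shingle4 above 0.06 rad).
It fails at once if a bystander is shifted by more than 30 mm or tipped (distance of any of nail_jar, hammer, shell_dish, ball_vase from where it was at the start of the episode above 0.03 m or angle between any of nail_jar, hammer, shell_dish, ball_vase's own z axis and vertical above 0.4 rad).
It also fails if it takes over 58 s, if anything falls off the work surface, if the arm or the gripper's body presses on something with over 40 N, if the wrist force passes 120 N, or if a joint passes its speed limit or range.

## Working session

There is one attempt and no reset: what is moved stays moved. The work goes in short steps, Python scripts to look and compute and a shell command to move; the robot and the scene stay as the last step left them, time stands still between calls to the robot, and variables do not carry over. Pictures are saved under pics/ and viewed, and the job is handed in when it is done.

```bash
mkdir -p pics; ls; python3 - <<'E'
from bench import monitor, eyes
import cv2,numpy as np
print(monitor.get_state())
for n in ["scene","side","wrist"]:
    d=eyes.get_image(n); cv2.imwrite(f"pics/{n}0.png",d["color"][:,:,::-1]); np.savez(f"pics/{n}0.npz",**d)
    print(n,d["fx"],d["fy"],d["cx"],d["cy"],np.round(d["world_to_cam"],3).tolist())
E
```

```text
pics
{'time': 0.0, 'joint_positions': array([-1.1888874 ,  0.32187019, -0.07006875,  1.45165068,  0.02260828,
        1.37078812, -0.05690626]), 'qd': array([-0.00052933, -0.00100631,  0.00035964,  0.00280791, -0.00010324,
        0.00214126, -0.00142943]), 'joint_torque': array([ 5.34936498e-04, -4.91308880e+01, -4.03681230e-01, -3.12528706e+01,
       -6.39529293e-02,  4.37462667e-02,  1.75230630e-04]), 'position': array([0.23358551, 0.60599897, 0.22144295]), 'tool_rot': array([-5.74440835e-01, -3.08837731e+00,  3.00618252e-03]), 'ft_force': array([ 0.13403964, -1.21268975, -0.65010686]), 'torque': array([ 0.00054358,  0.02428047, -0.01355414]), 'grip_width': 1.0009212476007392}
scene 435.3081852092951 435.3081852092951 323.5370197629843 242.9814447696158 [[0.799, 0.602, 0.013, -0.437], [-0.435, 0.562, 0.703, 0.174], [0.416, -0.567, 0.711, -1.317], [0.0, 0.0, 0.0, 1.0]]
side 439.3835121843103 439.3835121843103 318.20488739222395 237.1202003481006 [[0.814, -0.581, -0.01, -0.41], [0.276, 0.372, 0.886, -0.211], [-0.511, -0.724, 0.463, -0.871], [0.0, 0.0, 0.0, 1.0]]
wrist 371.64829954431775 371.64829954431775 320.3481360545426 247.53514240580847 [[0.359, 0.933, -0.002, -0.649], [-0.903, 0.347, -0.252, 0.032], [-0.235, 0.092, 0.968, -0.389], [0.0, 0.0, 0.0, 1.0]]
```

View pics/scene0.png

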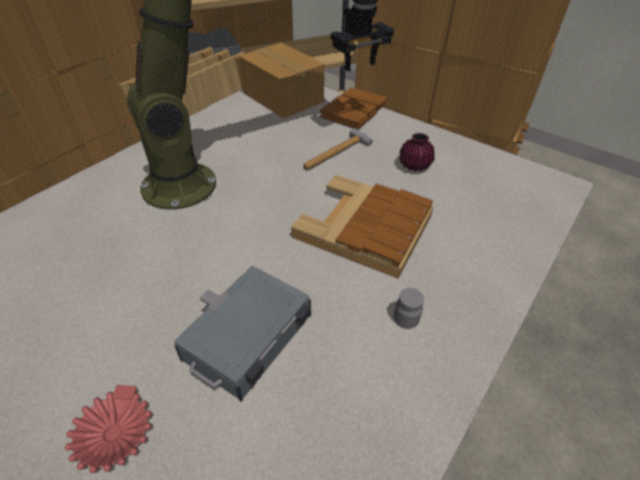

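View pics/side0.png

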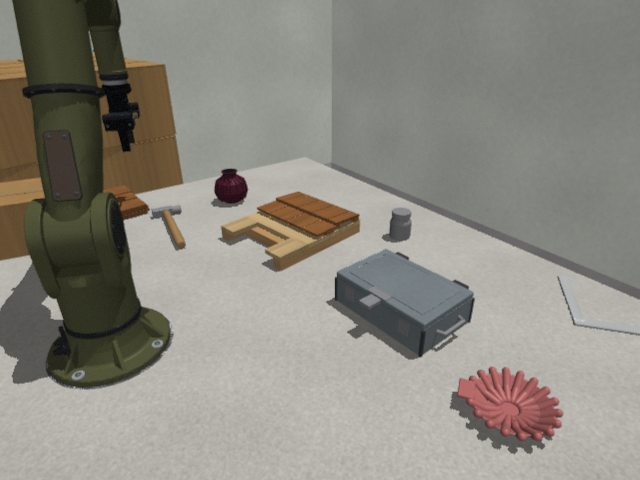

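View pics/wrist0.png

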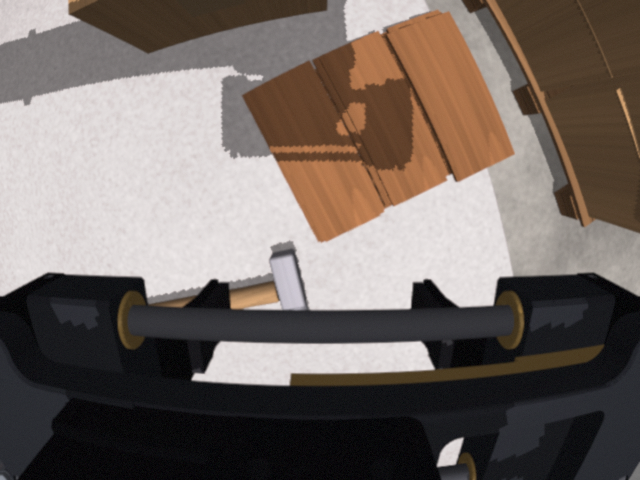

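The scene picture shows the case at about (245,330) with its lift tab at (213,298), facing the robot. The panel is at (365,225) with its doorway notch to the left and the shingles on the right. The jar is at (408,307), the vase at (417,152), the hammer at (340,148) and the dish at (110,430). Next I'll measure from depth and colour.

```bash
cat > h.py <<'E'
import numpy as np,cv2
def cloud(d):
    Z=d["range_z"]; v,u=np.mgrid[0:480,0:640]
    x=(u-d["cx"])/d["fx"]*Z; y=-(v-d["cy"])/d["fy"]*Z
    P=np.stack([x,y,-Z,np.ones_like(Z)],-1)@np.linalg.inv(d["world_to_cam"]).T
    P=P[...,:3]; P[Z<=0]=np.nan; return P
def ray(d,u,v,z):
    T=np.linalg.inv(d["world_to_cam"]); r=T[:3,:3]@np.array([(u-d["cx"])/d["fx"],-(v-d["cy"])/d["fy"],-1.]); o=T[:3,3]
    return o+r*(z-o[2])/r[2]
def proj(d,p):
    q=d["world_to_cam"]@np.append(p,1); return q[0]/-q[2]*d["fx"]+d["cx"], -q[1]/-q[2]*d["fy"]+d["cy"]
E
python3 - <<'E'
from h import *
for n in ["scene","side"]:
    d=dict(np.load(f"pics/{n}0.npz")); P=cloud(d)
    x,y,z=P[...,0],P[...,1],P[...,2]
    print(n,"table z",np.nanmedian(z[(x>.3)&(x<.9)&(abs(y)<.6)&(z<.02)]))
    lab=((z>.006)&(z<.3)&(x>.25)&(x<1.1)&(abs(y)<.9)).astype(np.uint8)
    k,L,s,c=cv2.connectedComponentsWithStats(lab)
    for i in range(1,k):
        if s[i,4]<150: continue
        m=L==i; print(i,s[i],"min",np.nanmin(P[m],0).round(3),"max",np.nanmax(P[m],0).round(3), "col",d["color"][m].mean(0).round())
        for lo,hi in [(.068,.085),(.035,.045),(.045,.06)]:
            q=m&(z>lo)&(z<hi)
            if q.sum()>60:
                r=cv2.minAreaRect(P[q][:,:2].astype(np.float32)*1000); print("   ",lo,hi,q.sum(),"rect c",np.round(r[0],1),"size",np.round(r[1],1),"ang",round(r[2],2),"z",np.median(z[q]).round(4))
E
python3 - <<'E'
import cv2
a=cv2.imread('pics/scene0.png'); b=cv2.imread('pics/side0.png')
cv2.imwrite('pics/c1.png',cv2.resize(a[165:285,285:445],None,fx=5,fy=5,interpolation=cv2.INTER_CUBIC))
cv2.imwrite('pics/c2.png',cv2.resize(a[260:400,170:330],None,fx=4,fy=4,interpolation=cv2.INTER_CUBIC))
E
```

```text
scene table z 0.0005408842162749616
13 [305 128  68  42 633] min [0.251 0.292 0.006] max [0.338 0.567 0.03 ] col [125. 104.  80.]
14 [ 399  132   36   40 1066] min [0.459 0.471 0.006] max [0.57  0.571 0.112] col [59. 33. 41.]
    0.068 0.085 274 rect c [519.  520.2] size [99.8 81.9] ang 25.16 z 0.077
    0.035 0.045 82 rect c [523.9 502.4] size [111.3  53.3] ang 18.36 z 0.0412
    0.045 0.06 181 rect c [520.3 503.3] size [111.6  61.1] ang 15.06 z 0.0523
25 [ 291  174  143  103 8202] min [0.369 0.036 0.006] max [0.711 0.343 0.068] col [129.  95.  59.]
    0.035 0.045 2316 rect c [539.1 188.6] size [307.6 265.8] ang 9.23 z 0.0406
    0.045 0.06 2426 rect c [552. 193.] size [277.1 267.2] ang 9.06 z 0.0568
31 [  174   265   137   135 10288] min [ 0.421 -0.396  0.006] max [ 0.641 -0.131  0.082] col [ 96. 100. 103.]
    0.068 0.085 8354 rect c [ 528.  -258.1] size [212.7 240.5] ang 4.32 z 0.0772
    0.035 0.045 445 rect c [ 595.3 -291.3] size [291.1 135.1] ang 60.46 z 0.0398
    0.045 0.06 454 rect c [ 595.6 -291.8] size [291.8 136.9] ang 60.39 z 0.0522
32 [393 287  31  41 965] min [ 0.755
[... 1167 characters left out ...]
1] col [92. 92. 94.]
    0.068 0.085 174 rect c [785.2  -8.2] size [52.3 53.1] ang 58.26 z 0.0774
    0.035 0.045 71 rect c [774.4 -17.5] size [37.2 59.6] ang 42.03 z 0.0398
    0.045 0.06 122 rect c [776.2 -18.7] size [36.4 56. ] ang 47.11 z 0.0516
10 [ 335  250  140  105 8640] min [ 0.422 -0.398  0.006] max [ 0.642 -0.135  0.079] col [ 96. 103. 106.]
    0.068 0.085 5394 rect c [ 527.9 -259.3] size [212.3 242.2] ang 4.26 z 0.0754
    0.035 0.045 624 rect c [ 485.1 -300.1] size [137.8 293.2] ang 38.04 z 0.039
    0.045 0.06 811 rect c [ 484.4 -300.2] size [138.5 293.4] ang 38.08 z 0.0528
12 [ 457  367  107   75 4950] min [ 0.412 -0.631  0.006] max [ 0.559 -0.479  0.034] col [153.  91.  90.]
```

View pics/c1.png

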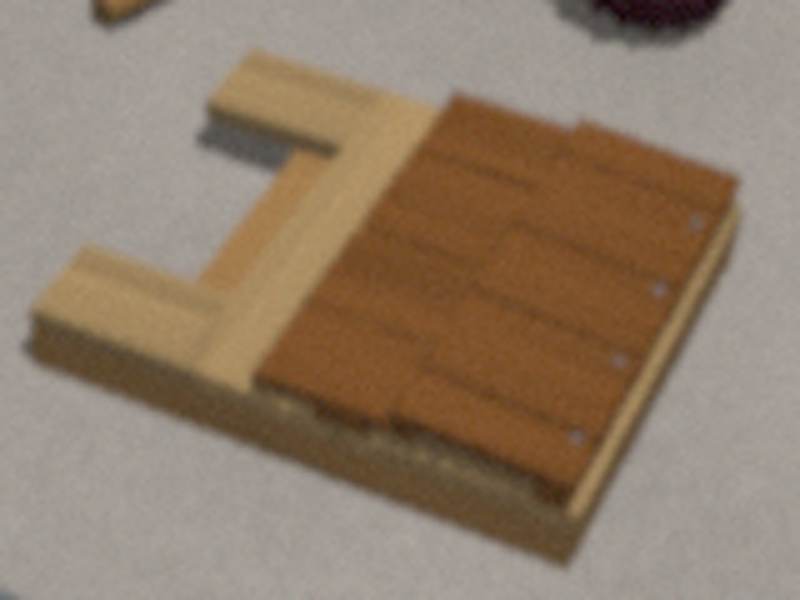

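View pics/c2.png

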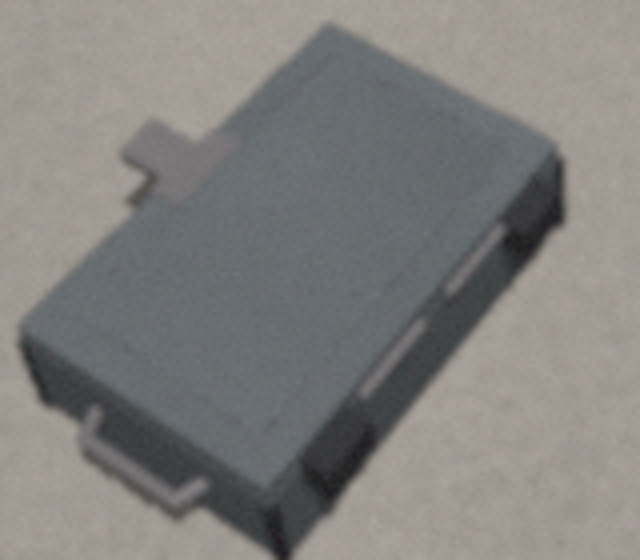

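```bash
python3 - <<'E'
from h import *
d=dict(np.load("pics/scene0.npz")); s=dict(np.load("pics/side0.npz"))
for n,d2 in (("scene",d),("side",s)):
    P=cloud(d2); x,y,z=P[...,0],P[...,1],P[...,2]
    dz=0.0006 if n=="scene" else -0.0012
    # lid top; oriented frame
    a=np.radians(4.3); R=np.array([[np.cos(a),-np.sin(a)],[np.sin(a),np.cos(a)]])
    m=(abs(z-dz-.076)<.0035)&(x>.42)&(x<.66)&(y<-.1)&(y>-.42)
    q=P[m][:,:2]@R
    yy=q[:,1]
    # front edge / back edge as function of y'
    for lo in np.arange(-.42,-.15,.025):
        k=(yy>lo)&(yy<lo+.025)
        if k.sum()>20: print(n,round(lo,3),q[k,0].min().round(4),q[k,0].max().round(4))
    for lo in np.arange(.44,.64,.03):
        k=(q[:,0]>lo)&(q[:,0]<lo+.03)
        if k.sum()>20: print(n,'x',round(lo,3),q[k,1].min().round(4),q[k,1].max().round(4))
    # panel
    a=np.radians(9.1); R=np.array([[np.cos(a),-np.sin(a)],[np.sin(a),np.cos(a)]])
    m=(z>.02)&(z<.075)&(x>.36)&(x<.72)&(y>0.02)&(y<.36)
    col=d2["color"].astype(int); sh=m&(z-dz>.047)
    q=P[sh][:,:2]@R
    for lo in np.arange(.06,.34,.02):
        k=(q[:,1]>lo)&(q[:,1]<lo+.02)
        if k.sum()>10: print(n,'sh y',round(lo,3),q[k,0].min().round(4),np.sort(q[k,0])[2].round(4))
    q=P[m&(abs(z-dz-.04)<.003)][:,:2]@R
    print('board y',np.percentile(q[:,1],[.3,1,99,99.7]).round(4),'x',np.percentile(q[:,0],[.3,1,99,99.7]).round(4))
    q=P[m&(z-dz>.047)][:,:2]@R
    print('shingle y',np.percentile(q[:,1],[.3,1,99,99.7]).round(4),'x',np.percentile(q[:,0],[.3,1,99,99.7]).round(4))
print("edge pts",ray(d,376,184,.056),ray(d,336,241,.056))
for u,v in [(252.5,266.2),(310,297.5),(237.5,382.5),(175.5,342.5)]: print("lid",ray(d,u,v,.076).round(4))
E
```

```text
scene -0.42 0.4349 0.5969
scene -0.395 0.4362 0.6135
scene -0.37 0.4362 0.5957
scene -0.345 0.4347 0.5963
scene -0.32 0.4008 0.5965
scene -0.295 0.4021 0.5962
scene -0.27 0.4372 0.5955
scene -0.245 0.4362 0.5959
scene -0.22 0.4367 0.6116
scene -0.195 0.4368 0.5955
scene x 0.44 -0.4169 -0.1767
scene x 0.47 -0.4167 -0.1769
scene x 0.5 -0.4167 -0.1767
scene x 0.53 -0.4167 -0.1769
scene x 0.56 -0.4167 -0.1767
scene x 0.59 -0.4163 -0.1779
scene sh y 0.06 0.5408 0.5422
scene sh y 0.08 0.5412 0.5415
scene sh y 0.1 0.5397 0.5421
scene sh y 0.12 0.5401 0.541
scene sh y 0.14 0.5409 0.5424
scene sh y 0.16 0.5403 0.5412
scene sh y 0.18 0.5405 0.5422
scene sh y 0.2 0.5408 0.5417
scene sh y 0.22 0.5393 0.5433
board y [-0.0304 -0.0295  0.2299  0.2315] x [0.4106 0.4121 0.715  0.7156]
shingle y [-0.0297 -0.0288  0.2292  0.2313] x [0.5409 0.5426 0.7099 0.7104]
side -0.42 0.4361 0.5963
side -0.395 0.4353 0.5954
side -0.37 0.4342 0.5957
side -0.345 0.4356 0.5951
side -0.32 0.4013 0.598
side -0.295 0.4009 0.5951
side -0.27 0.4349 0.5946
side -0.245 0.4342 0.5956
side -0.22 0.4352 0.5951
side -0.195 0.436 0.5946
side x 0.44 -0.4184 -0.1799
side x 0.47 -0.4181 -0.1781
side x 0.5 -0.4191 -0.1788
side x 0.53 -0.4191 -0.1771
side x 0.56 -0.419 -0.1783
side x 0.59 -0.4164 -0.1811
side sh y 0.06 0.5412 0.5419
side sh y 0.08 0.5407 0.5419
side sh y 0.1 0.5397 0.541
side sh y 0.12 0.5403 0.5413
side sh y 0.14 0.5412 0.542
side sh y 0.16 0.5395 0.5412
side sh y 0.18 0.5391 0.5404
side sh y 0.2 0.5395 0.541
side sh y 0.22 0.5407 0.5419
board y [-0.0323 -0.0312  0.2264  0.2287] x [0.411  0.4121 0.6893 0.6975]
shingle y [-0.0321 -0.0311  0.2264  0.2296] x [0.5398 0.5411 0.7096 0.7124]
edge pts [0.50176272 0.30843325 0.056     ] [0.54608568 0.05194091 0.056     ]
lid [ 0.4543 -0.1467  0.076 ]
lid [ 0.6132 -0.137   0.076 ]
lid [ 0.6285 -0.3694  0.076 ]
lid [ 0.4734 -0.383   0.076 ]
```

Both views agree. The case yaw is 4.3° with the hinge at about (0.616,-0.252), so the tab is near (0.433,-0.266,0.069). The panel yaw is 9.1° with the shingle edge at about panel-frame 0.5405 and centre 0.0995. Next I'll plan the approach to the tab.

```bash
cat >> h.py <<'E'
from scipy.spatial.transform import Rotation as Ro
def down(jaw_deg, pitch=0.):
    # tool z down; y axis at azimuth jaw_deg; pitch: turn about world axis = tool y
    a=np.radians(jaw_deg); y=np.array([np.cos(a),np.sin(a),0]); z=np.array([0,0,-1.]); x=np.cross(y,z)
    return Ro.from_matrix(np.stack([x,y,z],1))*Ro.from_euler('y',pitch,degrees=True)
def plan(wps, start=None):
    from bench import monitor
    if start is None:
        s=monitor.get_state(); start=(np.array(s["position"]),Ro.from_rotvec(s["tool_rot"]))
    p,R=start
    for q,S in wps:
        rv=np.degrees((R.inv()*S).as_rotvec()); t=R.inv().apply(np.array(q)-p)
        rv=np.round(rv,2); t=np.round(t,4); print([rv.tolist(),t.tolist()],round(np.linalg.norm(t),4))
        p=p+R.apply(t); R=R*Ro.from_rotvec(np.radians(rv))
C=(np.array([.6161,-.2523]),np.radians(4.3)); 
def case(x,y,z):
    # relative to hinge point
    o,a=C; c,s=np.cos(a),np.sin(a); return np.array([o[0]+c*x-s*y,o[1]+s*x+c*y,z])
def panel(x,y,z):
    a=np.radians(9.1); c,s=np.cos(a),np.sin(a); x+=.5405; y+=.0995; return np.array([c*x-s*y,s*x+c*y,z])
E
python3 - <<'E'
from h import *
print(case(-.184,0,.069),panel(0,0,.04))
N=19; W=[]
for i in range(1,N+1):
    f=i/N; az=np.radians(68.9+f*(-31.6-68.9)); r=.649+f*(.508-.649); 
    W.append((np.array([r*np.cos(az),r*np.sin(az),.222+f*(.16-.222)]),down(69.5+f*(-85.7-69.5))))
plan(W)
E
```

```text
[ 0.43261794 -0.26609609  0.069     ] [0.51796043 0.18373211 0.04      ]
[[-0.08, 0.01, 7.59], [-0.0594, -0.0108, 0.003]] 0.0604
[[-0.0, -0.0, 8.17], [-0.0588, -0.0077, 0.0033]] 0.0594
[[-0.0, -0.0, 8.17], [-0.0585, -0.0049, 0.0032]] 0.0588
[[-0.0, -0.0, 8.17], [-0.0579, -0.002, 0.0033]] 0.058
[[-0.0, -0.0, 8.17], [-0.0573, 0.0009, 0.0033]] 0.0574
[[-0.0, 0.0, 8.17], [-0.0565, 0.0035, 0.0032]] 0.0567
[[-0.0, 0.0, 8.16], [-0.0556, 0.0063, 0.0033]] 0.0561
[[-0.0, 0.0, 8.17], [-0.0545, 0.0088, 0.0032]] 0.0553
[[-0.0, 0.0, 8.17], [-0.0534, 0.0114, 0.0033]] 0.0547
[[-0.0, 0.0, 8.17], [-0.0522, 0.0137, 0.0033]] 0.0541
[[-0.0, 0.0, 8.17], [-0.0507, 0.016, 0.0032]] 0.0533
[[-0.0, 0.0, 8.17], [-0.0493, 0.0183, 0.0033]] 0.0527
[[-0.0, 0.0, 8.17], [-0.0477, 0.0203, 0.0033]] 0.0519
[[-0.0, 0.0, 8.16], [-0.0461, 0.0223, 0.0032]] 0.0513
[[-0.0, 0.0, 8.17], [-0.0443, 0.0242, 0.0033]] 0.0506
[[-0.0, 0.0, 8.17], [-0.0425, 0.026, 0.0033]] 0.0499
[[0.0, 0.0, 8.17], [-0.0407, 0.0276, 0.0032]] 0.0493
[[0.0, 0.0, 8.17], [-0.0388, 0.0291, 0.0033]] 0.0486
[[0.0, 0.0, 8.17], [-0.0368, 0.0305, 0.0033]] 0.0479
```

```bash
python3 -m pendant '[[[0,0,7.6],[-0.059,-0.011,0.003],-1],[[0,0,8.2],[-0.059,-0.008,0.003],-1],[[0,0,8.2],[-0.058,-0.005,0.003],-1],[[0,0,8.2],[-0.058,-0.002,0.003],-1],[[0,0,8.2],[-0.057,0.001,0.003],-1],[[0,0,8.2],[-0.056,0.0035,0.003],-1],[[0,0,8.2],[-0.0555,0.006,0.003],-1],[[0,0,8.2],[-0.0545,0.009,0.003],-1]]'; python3 - <<'E'
from h import *
N=10; W=[]
from bench import monitor
s=monitor.get_state(); p=s["position"]; az0=np.degrees(np.arctan2(p[1],p[0])); r0=np.hypot(p[0],p[1]); y=Ro.from_rotvec(s["tool_rot"]).as_matrix()[:,1]; j0=np.degrees(np.arctan2(y[1],y[0]))
print(az0,r0,j0)
for i in range(1,N+1):
    f=i/N; az=np.radians(az0+f*(-31.6-az0)); r=r0+f*(.508-r0); 
    W.append((np.array([r*np.cos(az),r*np.sin(az),p[2]+f*(.16-p[2])]),down(j0+f*(-85.7-j0))))
plan(W)
E
```

```text
time: 1.15
position: [0.5263, 0.2626, 0.1982]
tool_rot: [2.15, 2.291, -0.0]
ft_force: [0.2, -0.2, 0.4]
grip_width: 0.995
26.520036488717622 0.5881380162792125 3.644397540080504
[[-0.0, 0.01, 8.93], [-0.0584, 0.0127, 0.0038]] 0.0599
[[-0.0, 0.0, 8.94], [-0.0569, 0.0155, 0.0039]] 0.0591
[[-0.0, 0.0, 8.93], [-0.0552, 0.0183, 0.0038]] 0.0583
[[-0.0, 0.0, 8.94], [-0.0534, 0.0209, 0.0038]] 0.0575
[[-0.0, 0.0, 8.93], [-0.0515, 0.0232, 0.0038]] 0.0566
[[0.0, 0.0, 8.94], [-0.0496, 0.0256, 0.0038]] 0.0559
[[0.0, 0.0, 8.93], [-0.0474, 0.0278, 0.0039]] 0.0551
[[0.0, 0.0, 8.94], [-0.0452, 0.0297, 0.0038]] 0.0542
[[0.0, 0.0, 8.93], [-0.043, 0.0316, 0.0038]] 0.0535
[[0.0, 0.0, 8.93], [-0.0406, 0.0333, 0.0038]] 0.0526
```

```bash
python3 -m pendant '[[[0,0,8.9],[-0.0585,0.0125,0.004],-1],[[0,0,8.9],[-0.057,0.0155,0.004],-1],[[0,0,8.9],[-0.055,0.018,0.004],-1],[[0,0,8.9],[-0.0535,0.021,0.004],-1],[[0,0,8.9],[-0.0515,0.023,0.004],-1],[[0,0,8.9],[-0.0495,0.0255,0.004],-1],[[0,0,8.9],[-0.0475,0.028,0.004],-1],[[0,0,8.9],[-0.045,0.03,0.004],-1]]'; python3 -m pendant '[[[0,0,0],[0,0,0],-1]]';  python3 - <<'E'
from h import *
from bench import eyes,monitor
# grasp 26 mm out of edge: TCP 19mm below
t=case(-.186,0,.069-.019)
plan([(t+[0,0,.11],down(-85.7)),(t,down(-85.7))])
print(monitor.get_state()["joint_positions"].round(2))
E
```

```text
time: 2.15
position: [0.4939, -0.1795, 0.1664]
tool_rot: [3.081, 0.611, 0.0]
ft_force: [0.5, -0.1, -0.2]
grip_width: 1.002
time: 2.28
position: [0.492, -0.1828, 0.1664]
tool_rot: [3.082, 0.604, -0.001]
ft_force: [-1.0, 1.6, 1.4]
grip_width: 0.999
[[0.04, 0.06, 17.88], [-0.0883, 0.0541, 0.0066]] 0.1038
[[-0.0, -0.0, -0.0], [-0.0, 0.0, 0.11]] 0.11
[-0.38  0.1   0.73  1.86 -0.07  1.21 -0.81]
```

```bash
python3 -m pendant '[[[0,0,9],[-0.044,0.027,0.003],-1],[[0,0,8.9],[-0.035,0.0335,0.0035],-1],[[0,0,0],[0,0,0],-1]]';  python3 - <<'E'
from h import *
from bench import eyes,monitor
t=case(-.186,0,.069-.019)
plan([(t+[0,0,.06],down(-85.7)),(t,down(-85.7))])
print(monitor.get_state()["joint_positions"].round(2))
d=eyes.get_image("side"); cv2.imwrite("pics/s1.png",d["color"][:,:,::-1])
d=eyes.get_image("wrist"); cv2.imwrite("pics/w1.png",d["color"][:,:,::-1])
E
```

```text
time: 2.65
position: [0.4363, -0.2633, 0.16]
tool_rot: [3.139, 0.123, -0.001]
ft_force: [1.0, -0.8, -0.4]
grip_width: 1.002
[[0.01, 0.02, 0.18], [-0.0059, 0.0025, 0.05]] 0.0504
[[0.0, -0.0, 0.0], [0.0, 0.0, 0.06]] 0.06
[-0.29  0.07  0.82  1.9  -0.05  1.2  -0.95]
```

View pics/s1.png

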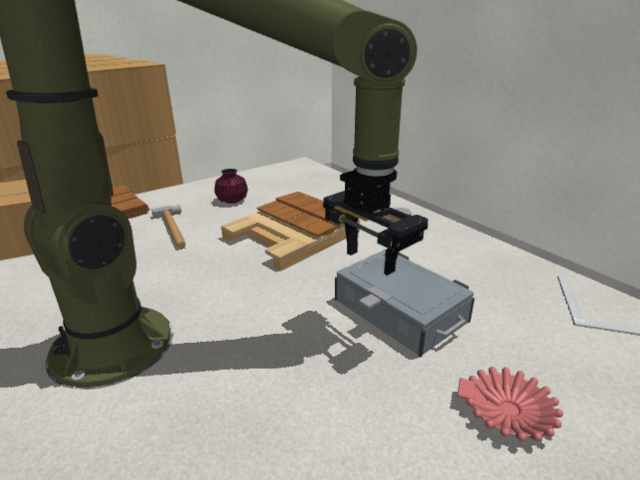

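View pics/w1.png

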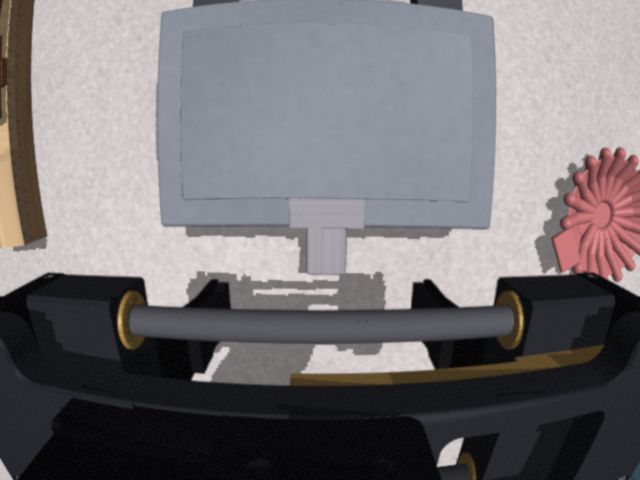

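The side and wrist pictures show the gripper centred over the tab, which is at (325,250) in the wrist view. I'll descend and pinch.

```bash
python3 -m pendant '[[[0,0,0.2],[-0.006,0.0025,0.04],-1],[[0,0,0],[0,0,0.04],-1],[[0,0,0],[0,0,0.03],-1],[[0,0,0],[0,0,0],-1],[[0,0,0],[0,0,0],1],[[0,0,0],[0,0,0],1],[[0,0,0],[0,0,0],1],[[0,0,0],[0,0,0],1]]' 15;  python3 - <<'E'
from h import *
from bench import eyes,monitor
t=case(-.186,0,.069-.019)
s=monitor.get_state(); print(s["position"],t,s["grip_width"],s["joint_positions"].round(2))
# arc
r=.186; W=[]
for th in [.1,.2,.32,.45,.58,.71,.84,.97,1.10,1.23,1.36,1.48,1.6,1.7,1.8]:
    c,sn=np.cos(th),np.sin(th)
    W.append((case(-r*c+.007*sn,0,.062+r*sn+.007*c-.019),down(-85.7)))
plan(W)
E
```

```text
time: 3.75
position: [0.4331, -0.2635, 0.0506]
tool_rot: [-3.139, -0.127, -0.002]
ft_force: [-0.2, -1.1, 1.2]
grip_width: 0.631
[ 0.4331408  -0.26352031  0.05059345] [ 0.43062357 -0.26624604  0.05      ] 0.6313853152304298 [-0.24  0.23  0.81  2.02 -0.2   0.97 -0.82]
[[0.0, -0.07, 0.33], [-0.0011, 0.0025, -0.0179]] 0.0181
[[0.0, 0.0, -0.0], [0.0035, 0.0, -0.0183]] 0.0186
[[0.0, 0.0, -0.0], [0.0065, 0.0, -0.0214]] 0.0224
[[0.0, 0.0, -0.0], [0.01, 0.0, -0.022]] 0.0242
[[0.0, 0.0, -0.0], [0.0126, 0.0, -0.0206]] 0.0241
[[0.0, 0.0, -0.0], [0.0153, 0.0, -0.0188]] 0.0242
[[0.0, 0.0, -0.0], [0.0176, 0.0, -0.0166]] 0.0242
[[0.0, 0.0, -0.0], [0.0195, 0.0, -0.0142]] 0.0241
[[0.0, 0.0, -0.0], [0.0213, 0.0, -0.0115]] 0.0242
[[0.0, 0.0, -0.0], [0.0225, 0.0, -0.0088]] 0.0242
[[0.0, 0.0, -0.0], [0.0235, 0.0, -0.0057]] 0.0242
[[0.0, 0.0, -0.0], [0.0222, 0.0, -0.0025]] 0.0223
[[0.0, 0.0, -0.0], [0.0223, 0.0, 0.0002]] 0.0223
[[0.0, 0.0, -0.0], [0.0185, 0.0, 0.0021]] 0.0186
[[0.0, 0.0, -0.0], [0.0182, 0.0, 0.004]] 0.0186
```

```bash
python3 -m pendant '[[[0,0,0],[0,0,0],1],[[0,0,0],[0,0,0],1],[[0,0,0],[0,0,0],1],[[0,0,0],[0,0,0],1],[[0,0,0],[0,0,0],1],[[0,0,0],[0,0,0],1]]'; python3 - <<'E'
from h import *
from bench import eyes,monitor
d=eyes.get_image("wrist"); cv2.imwrite("pics/w2.png",d["color"][:,:,::-1])
E
```

```text
time: 4.5
position: [0.4329, -0.2652, 0.0503]
tool_rot: [3.136, 0.125, 0.002]
ft_force: [0.4, -5.0, -1.7]
grip_width: 0.32
```

View pics/w2.png

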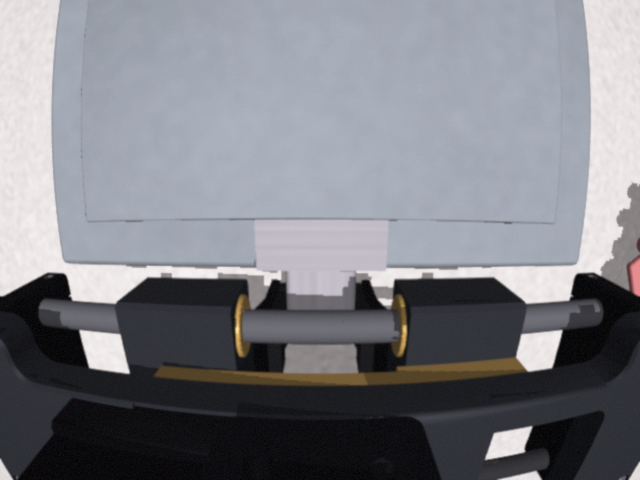

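The wrist picture shows the tab pinched between the pads at (320,290); the opening reads 0.32, which is 28 mm. Now I'll swing the lid along its arc.

```bash
python3 -m pendant '[[[0,0,0],[0.0016,0,-0.0184],1],[[0,0,0],[0.0034,0,-0.0182],1],[[0,0,0],[0.0065,0,-0.021],1],[[0,0,0],[0.0098,0,-0.0218],1],[[0,0,0],[0.0125,0,-0.0204],1],[[0,0,0],[0.0151,0,-0.0186],1],[[0,0,0],[0.0174,0,-0.0164],1],[[0,0,0],[0.0193,0,-0.014],1]]' 15;  python3 - <<'E'
from h import *
from bench import eyes,monitor
s=monitor.get_state(); p=s["position"]; print(p,s["grip_width"],s["joint_positions"].round(2))
g=p+[0,0,.019]; c=case(0,0,.062); print(np.degrees(np.arctan2(g[2]-c[2],np.linalg.norm(g[:2]-c[:2]))), np.linalg.norm(g-c))
d=eyes.get_image("side"); cv2.imwrite("pics/s2.png",d["color"][:,:,::-1])
E
```

```text
time: 5.55
position: [0.5173, -0.2588, 0.1993]
tool_rot: [3.137, 0.123, -0.002]
ft_force: [1.4, -6.6, -3.2]
grip_width: 0.32
[ 0.51727353 -0.25878412  0.19929871] 0.3198261677403243 [-0.28  0.23  0.81  1.69 -0.17  1.3  -0.93]
57.63953501589433 0.18503513427845952
```

View pics/s2.png

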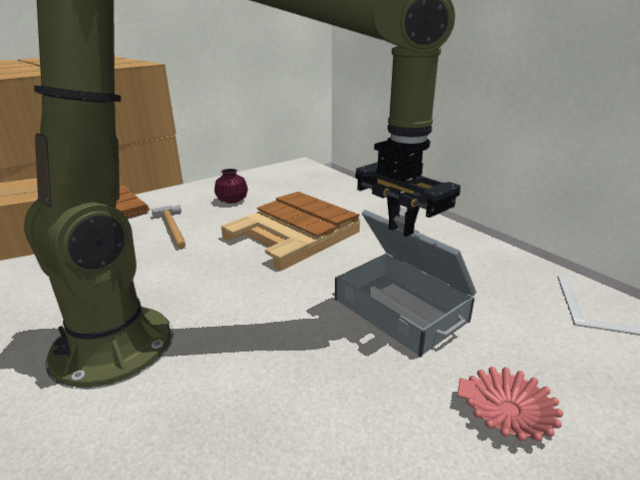

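The lid is following the arc at about 56° (around pixel (425,245)), and the flashing is visible in the case at (400,300). I'll continue to the stop.

```bash
python3 -m pendant '[[[0,0,0],[0.0205,0,-0.012],1],[[0,0,0],[0.0218,0,-0.009],1],[[0,0,0],[0.0232,0,-0.006],1],[[0,0,0],[0.022,0,-0.0025],1],[[0,0,0],[0.022,0,0],1],[[0,0,0],[0.0184,0,0.002],1],[[0,0,0],[0.018,0,0.004],1],[[0,0,0],[0,0,0],1]]' 15;  python3 - <<'E'
from h import *
from bench import eyes,monitor
s=monitor.get_state(); p=s["position"]; print(p,s["grip_width"],s["joint_positions"].round(2))
g=p+[0,0,.019]; c=case(0,0,.062); print((np.arctan2(g[2]-c[2],-(g[0]-c[0])))-np.arctan2(.007,.184))
d=eyes.get_image("side"); cv2.imwrite("pics/s3.png",d["color"][:,:,::-1])
E
```

```text
time: 6.6
position: [0.6634, -0.2478, 0.2211]
tool_rot: [3.134, 0.123, -0.003]
ft_force: [-0.1, -6.4, -1.9]
grip_width: 0.322
[ 0.66336753 -0.24780641  0.22106933] 0.3222069059249664 [-0.18  0.53  0.75  1.31 -0.35  1.44 -0.95]
1.792232203404488
```

View pics/s3.png

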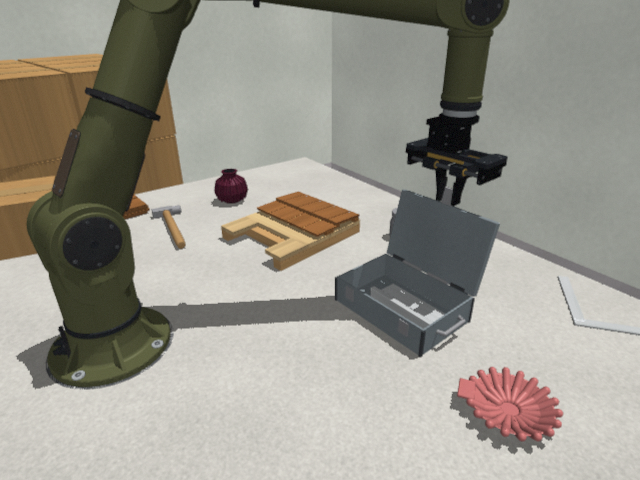

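Lid angle is about 1.79 and the lid leans back in the picture at (440,240). I'll open the fingers and raise the tool straight up.

```bash
python3 -m pendant '[[[0,0,0],[0.006,0,0.002],0.1],[[0,0,0],[0,0,0],0],[[0,0,0],[0,0,0],-0.2],[[0,0,0],[0,0,0],-0.3],[[0,0,0],[0,0,0],-0.3],[[0,0,0],[0,0,-0.03],-0.3],[[0,0,0],[0,0,-0.05],-0.3],[[0,0,0],[0,0,-0.03],-0.3]]' ;  python3 - <<'E'
from h import *
from bench import eyes,monitor
s=monitor.get_state(); p=s["position"]; print(p,s["grip_width"],s["joint_positions"].round(2))
for n in ["side","scene","wrist"]:
    d=eyes.get_image(n); cv2.imwrite(f"pics/{n}4.png",d["color"][:,:,::-1]); np.savez(f"pics/{n}4.npz",**d)
    if n=="wrist": continue
    P=cloud(d); q=P.reshape(-1,3); a=np.radians(4.3); R=np.array([[np.cos(a),-np.sin(a)],[np.sin(a),np.cos(a)]])
    loc=(q[:,:2]-C[0])@R
    m=(q[:,2]>.12)&(q[:,2]<.215)&(abs(loc[:,1])<.1)&(loc[:,0]>0)&(loc[:,0]<.09)
    k=np.polyfit(q[m,2],loc[m,0],1); print(n,m.sum(),"lid angle",np.pi/2+np.arctan(k[0]),k)
    m=(q[:,2]>.0)&(q[:,2]<.05)&(abs(loc[:,1])<.112)&(loc[:,0]>-.15)&(loc[:,0]<-.012)
    for lo in np.arange(-.15,-.01,.005):
        mm=m&(loc[:,0]>lo)&(loc[:,0]<=lo+.005)
        if mm.sum()>5: print(round(lo,3),mm.sum(),np.percentile(q[mm,2],[5,50,95]).round(4))
E
```

```text
time: 7.65
position: [0.6697, -0.2446, 0.3333]
tool_rot: [3.138, 0.127, 0.004]
ft_force: [0.2, -0.4, -0.4]
grip_width: 0.653
[ 0.66973063 -0.24459001  0.33334365] 0.6530904767035035 [-0.14  0.51  0.76  1.1  -0.35  1.65 -0.97]
side 3837 lid angle 1.8572187842776782 [ 0.2945208  -0.01704216]
-0.1 381 [0.007  0.0176 0.0272]
-0.095 252 [0.0031 0.0226 0.0278]
-0.09 113 [0.0021 0.0263 0.0278]
-0.085 27 [0.0014 0.0242 0.0262]
-0.08 14 [0.0007 0.0025 0.0043]
-0.075 7 [0.0007 0.0029 0.004 ]
-0.07 8 [0.0022 0.0034 0.0064]
-0.065 49 [0.0018 0.0058 0.0074]
-0.06 98 [0.0021 0.0054 0.0073]
-0.055 113 [0.0017 0.0052 0.0069]
-0.05 106 [0.0023 0.0053 0.0073]
-0.045 114 [0.0024 0.0051 0.0067]
-0.04 112 [0.0023 0.0054 0.0074]
-0.035 96 [0.0024 0.0053 0.0074]
-0.03 109 [0.0028 0.0053 0.0069]
-0.025 87 [0.0021 0.0051 0.0066]
-0.02 62 [0.0018 0.0034 0.0053]
-0.015 62 [0.0012 0.0028 0.0044]
scene 1342 lid angle 1.766834575043736 [0.19858878 0.01176252]
-0.15 175 [0.0021 0.0042 0.0072]
-0.145 177 [0.002  0.0046 0.0065]
-0.14 171 [0.0021 0.0044 0.0071]
-0.135 175 [0.0021 0.0044 0.0067]
-0.13 182 [0.002  0.0043 0.0065]
-0.125 181 [0.0024 0.0045 0.0074]
-0.12 185 [0.0024 0.0045 0.0068]
-0.115 149 [0.0021 0.0047 0.007 ]
-0.11 42 [0.003  0.0057 0.0076]
-0.105 23 [0.0011 0.0045 0.0069]
-0.1 104 [0.0031 0.0275 0.0299]
-0.095 185 [0.0044 0.0281 0.0304]
-0.09 439 [0.005  0.0208 0.0301]
-0.085 302 [0.0041 0.0084 0.0278]
-0.08 192 [0.0037 0.0072 0.0096]
-0.075 193 [0.0037 0.0072 0.01  ]
-0.07 193 [0.0034 0.0071 0.0094]
-0.065 187 [0.0036 0.0069 0.0096]
-0.06 189 [0.0042 0.0073 0.0094]
-0.055 81 [0.005  0.0075 0.0095]
-0.05 54 [0.0037 0.0074 0.01  ]
-0.045 42 [0.0054 0.0076 0.0099]
-0.04 32 [0.0037 0.0074 0.0098]
-0.035 19 [0.0047 0.0072 0.0089]
```

```bash
python3 - <<'E'
import cv2
a=cv2.imread('pics/scene4.png'); cv2.imwrite('pics/c3.png',cv2.resize(a[220:400,170:370],None,fx=4,fy=3.3333,interpolation=cv2.INTER_CUBIC))
a=cv2.imread('pics/side4.png'); cv2.imwrite('pics/c4.png',cv2.resize(a[180:360,320:520],None,fx=4,fy=3.3333,interpolation=cv2.INTER_CUBIC))
E
```

```text
(no output)
```

View pics/c3.png

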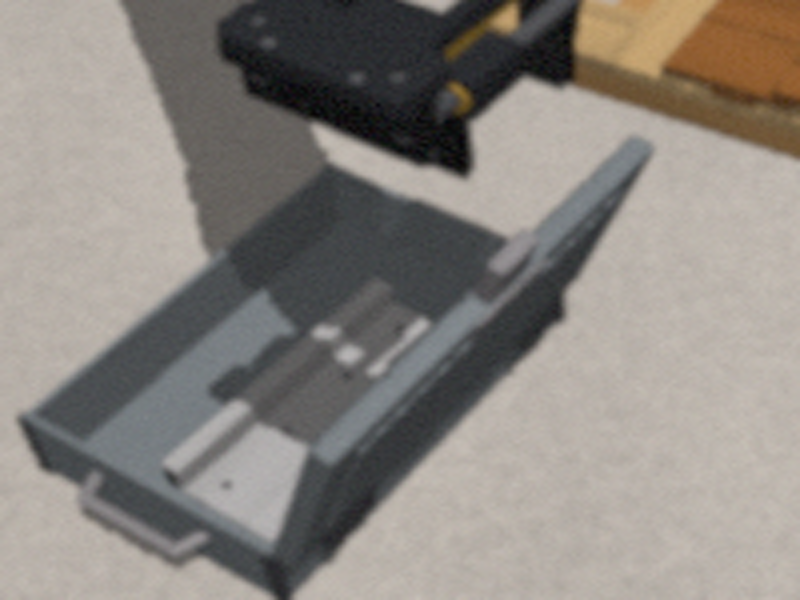

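View pics/c4.png

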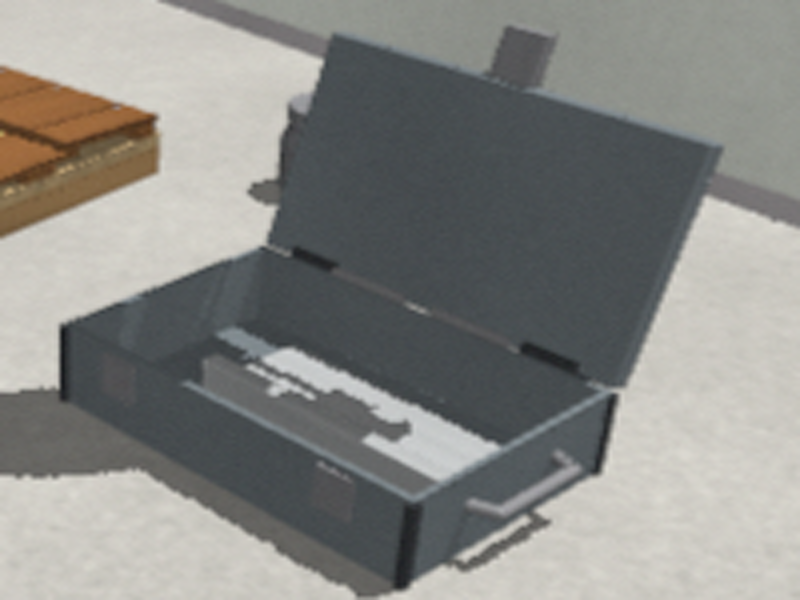

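View pics/wrist4.png

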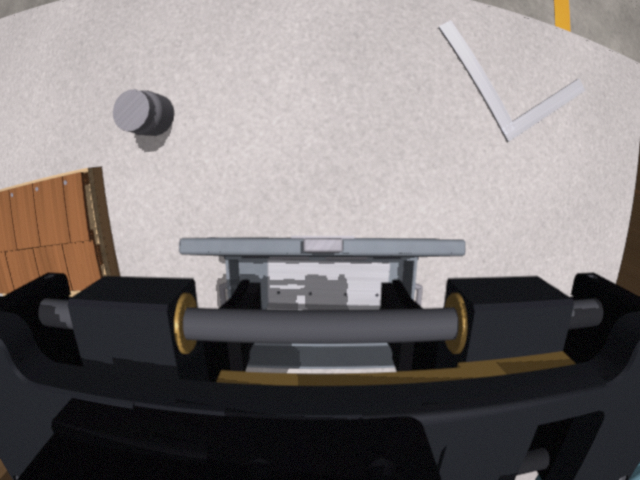

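The side fit puts the lid at 1.857 rad, so it is on its stop. The nose lies at about -0.094 from the hinge line. Next I'll fit the flashing's pose.

```bash
python3 - <<'E'
from h import *
for n in ["side","scene"]:
    d=dict(np.load(f"pics/{n}4.npz")); P=cloud(d); dz=.0006 if n=="scene" else -.0012
    a=np.radians(4.3); R=np.array([[np.cos(a),-np.sin(a)],[np.sin(a),np.cos(a)]])
    q=P.reshape(-1,3); loc=(q[:,:2]-C[0])@R; z=q[:,2]-dz
    m=(z>.0255)&(z<.0305)&(abs(loc[:,1])<.113)&(loc[:,0]>-.125)&(loc[:,0]<-.06)
    L=loc[m]; rect=cv2.minAreaRect((L*1000).astype(np.float32)); print(n,m.sum(),rect)
    k=np.polyfit(L[:,1],L[:,0],1); print("yaw deg rel",-np.degrees(np.arctan(k[0])),"x at y=0",k[1], "z",np.median(z[m]),"y",np.percentile(L[:,1],[1,99]),"x",np.percentile(L[:,0]-np.polyval(k,L[:,1]),[2,98]))
    # flange points
    m=(z>.0055)&(z<.0095)&(abs(loc[:,1])<.113)&(loc[:,0]>-.08)&(loc[:,0]<-.012)
    L=loc[m]
    print("flange y range",np.percentile(L[:,1],[1,99]),L[:,0].max())
# edges from scene colours: corners of nose near end in the scene crop: (165,470),(185,485) near end
d=dict(np.load("pics/scene4.npz"))
for u,v,z in [(165,465,.028),(185,482,.028),(378,283,.028),(392,290,.028),(248,402,.028),(230,400,.028)]:
    p=ray(d,170+u/4,220+v/3.3333,z); print((p[:2]-C[0])@np.array([[np.cos(a),-np.sin(a)],[np.sin(a),np.cos(a)]]))
E
```

```text
side 296 ((-90.6630859375, -8.149169921875), (167.833740234375, 15.078570365905762), 88.50143432617188)
yaw deg rel -1.713271890409456 x at y=0 -0.09136472874028488 z 0.02761325475752654 y [-0.0909278   0.07196068] x [-0.00609138  0.00711545]
flange y range [-0.07627518  0.07356838] -0.012453924767194537
scene 390 ((-90.94450378417969, -8.911590576171875), (170.0320281982422, 13.636062622070312), 88.0794448852539)
yaw deg rel -1.3078290959706036 x at y=0 -0.09062919321302293 z 0.027817137536215942 y [-0.09288211  0.07469955] x [-0.0062683   0.00594343]
flange y range [-0.09368295  0.0999584 ] -0.02898732392039238
[-0.0942173 -0.0932366]
[-0.0780516  -0.09621345]
[-0.08873368  0.07254018]
[-0.07864768  0.07225286]
[-0.08841084 -0.03708013]
[-0.09721419 -0.04110857]
```

```bash
python3 - <<'E'
from h import *
t=case(-.099,-.0088,.30); print(t)
from bench import monitor
p=monitor.get_state()["position"]; N=9
plan([(p+(t-p)*i/N,down(-85.7+i/N*88.4)) for i in range(1,N+1)])
E
```

```text
[ 0.51803848 -0.26849812  0.3       ]
[[0.1, -0.2, -9.5], [-0.0171, 0.0012, 0.0036]] 0.0175
[[0.0, 0.0, -9.82], [-0.017, -0.0015, 0.0036]] 0.0174
[[0.0, 0.0, -9.82], [-0.0165, -0.0045, 0.0036]] 0.0175
[[0.0, 0.0, -9.83], [-0.0155, -0.0072, 0.0036]] 0.0175
[[0.0, 0.0, -9.82], [-0.014, -0.0097, 0.0037]] 0.0174
[[-0.0, 0.0, -9.82], [-0.0122, -0.012, 0.0036]] 0.0175
[[-0.0, 0.0, -9.82], [-0.0099, -0.0139, 0.0036]] 0.0174
[[-0.0, 0.0, -9.83], [-0.0074, -0.0154, 0.0036]] 0.0175
[[-0.0, 0.0, -9.82], [-0.0047, -0.0164, 0.0037]] 0.0175
```

```bash
python3 -m pendant '[[[0,0,-9.5],[-0.017,0.001,0.002],-0.1],[[0,0,-9.8],[-0.017,-0.0015,0.002],0],[[0,0,-9.8],[-0.0165,-0.0045,0.003],0],[[0,0,-9.8],[-0.0155,-0.007,0.004],0],[[0,0,-9.8],[-0.014,-0.0095,0.004],0],[[0,0,-9.8],[-0.012,-0.012,0.004],0],[[0,0,-9.8],[-0.01,-0.014,0.004],0],[[0,0,-9.8],[-0.0075,-0.0155,0.004],0]]'; python3 -m pendant '[[[0,0,-9.8],[-0.0045,-0.0165,0.004],0],[[0,0,0],[0,0,0],0]]';  python3 - <<'E'
from h import *
t=case(-.099,-.0088,.30)
plan([(t,down(2.7))])
from bench import monitor,eyes
s=monitor.get_state(); print(s["joint_positions"].round(2),s["grip_width"])
d=eyes.get_image("wrist"); cv2.imwrite("pics/w5.png",d["color"][:,:,::-1])
E
```

```text
time: 8.8
position: [0.5334, -0.2646, 0.3016]
tool_rot: [-2.35, -2.082, 0.001]
ft_force: [0.2, 0.3, 0.4]
grip_width: 0.503
time: 9.05
position: [0.5161, -0.2676, 0.2982]
tool_rot: [-2.174, -2.265, 0.0]
ft_force: [-0.5, -0.1, 1.3]
grip_width: 0.5
[[-0.08, -0.08, -0.34], [-0.001, 0.0019, -0.0018]] 0.0028
[-0.07  0.16  0.58  1.53 -0.09  1.48  0.55] 0.49975518870578356
```

View pics/w5.png

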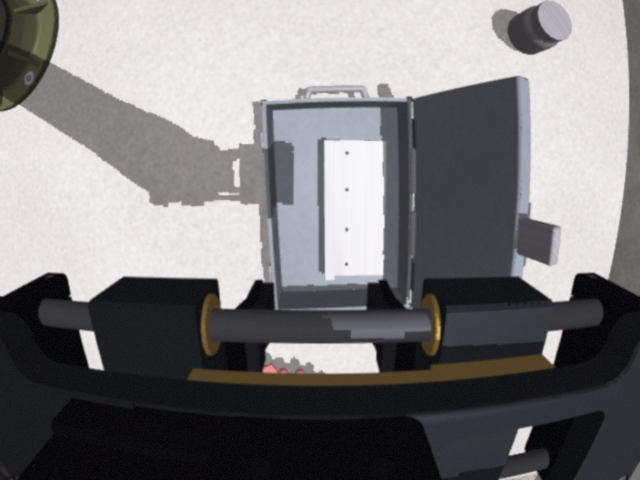

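The wrist picture shows the whole flashing inside the case, spanning (323-384, 140-280), and the lid open on the right. I'll check my estimate with a ray from the calibrated wrist camera.

```bash
cat >> h.py <<'E'
def wproj(d,p):
    q=d["world_to_cam"]@np.append(p,1); v=np.array([q[0],-q[1],-q[2]]); rr=np.hypot(v[0],v[1]); th=np.arctan2(rr,v[2]); r=th*d["fx"]
    return d["cx"]+r*v[0]/rr, d["cy"]+r*v[1]/rr
def wray(d,u,v,z):
    du,dv=u-d["cx"],v-d["cy"]; r=np.hypot(du,dv); th=r/d["fx"]; w=np.array([np.sin(th)*du/r,-np.sin(th)*dv/r,-np.cos(th)])
    T=np.linalg.inv(d["world_to_cam"]); w=T[:3,:3]@w; o=T[:3,3]; return o+w*(z-o[2])/w[2]
def tocase(p):
    a=C[1]; return (np.array(p)[:2]-C[0])@np.array([[np.cos(a),-np.sin(a)],[np.sin(a),np.cos(a)]])
E
python3 - <<'E'
from h import *
from bench import eyes
d=eyes.get_image("wrist"); np.savez("pics/w5.npz",**d)
for x,y in [(-.0968,-.0938),(-.0848,-.0938),(-.0968,.0762),(-.0848,.0762)]: print(np.round(wproj(d,case(x,y,.028)),1))
c=cv2.resize(d["color"][120:300,300:420,::-1],None,fx=5,fy=3.3333,interpolation=cv2.INTER_CUBIC); cv2.imwrite("pics/c6.png",c)
E
```

```text
[324.5 280.5]
[334.2 280.1]
[319.7 139.7]
[330.2 139.4]
```

View pics/c6.png

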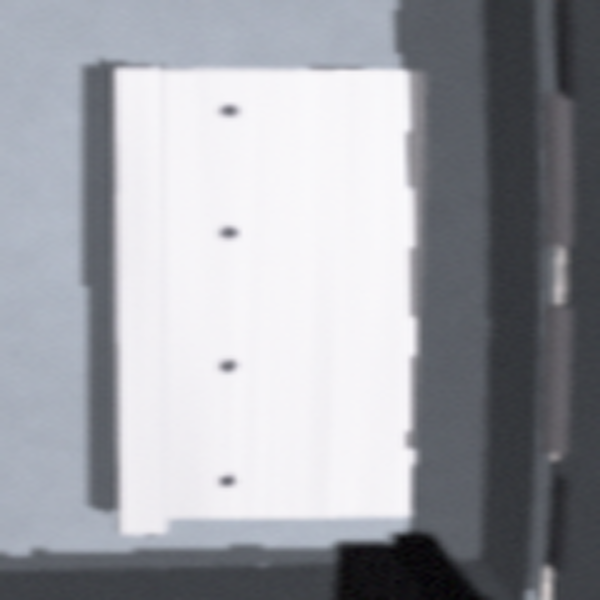

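```bash
python3 - <<'E'
from h import *
d=dict(np.load("pics/w5.npz"))
for u,v,z in [(323.4,141,.028),(324,279.6,.028),(333.2,141,.028),(333.8,279.8,.028),(382,141,.007),(382.3,275,.007)]: print(tocase(wray(d,u,v,z)).round(4))
# check on case rim: front-left & right interior corners known; lid hinge line
print([np.round(wproj(d,case(x,y,.062)),1) for x,y in [(-.16,.12),(0,.12),(-.16,-.12),(0,-.12)]])
E
```

```text
[-0.0926  0.0746]
[-0.0973 -0.0926]
[-0.0814  0.0742]
[-0.0853 -0.0933]
[-0.0212  0.074 ]
[-0.0214 -0.0967]
[array([258.9, 101.4]), array([408.3,  97.9]), array([271.9, 312.4]), array([406.7, 307.5])]
```

The wrist view agrees: nose centre at (-0.090,-0.009) in the case frame, yawed -1.5°. I'll descend 8 mm in front of it, to stay clear of the lid.

```bash
python3 -m pendant '[[[0,0,-0.3],[-0.001,0.002,0.055],0],[[0,0,0],[0,0,0.055],0],[[0,0,0],[0,0,0.055],0],[[0,0,0],[0,0,0.05],0],[[0,0,0],[0,0,0.03],0],[[0,0,0],[0,0,0],0]]';  python3 - <<'E'
from h import *
t=case(-.098,-.009,.011)
plan([(t,down(2.9))])
from bench import monitor,eyes
s=monitor.get_state(); print(s["joint_positions"].round(2),s["grip_width"],s["ft_force"],s["position"])
d=eyes.get_image("side"); cv2.imwrite("pics/s6.png",cv2.resize(d["color"][140:380,300:500,::-1],None,fx=3,fy=2.5))
E
```

```text
time: 9.9
position: [0.5183, -0.267, 0.0515]
tool_rot: [-2.163, -2.271, 0.004]
ft_force: [0.3, -0.1, -0.3]
grip_width: 0.498
[[-0.32, -0.1, -0.12], [-0.0017, 0.0009, 0.0404]] 0.0404
[-0.02  0.36  0.54  1.82 -0.21  1.02  0.65] 0.4980781614298725 [ 0.2610848  -0.11559176 -0.2577195 ] [ 0.51825186 -0.2670338   0.05145664]
```

View pics/s6.png

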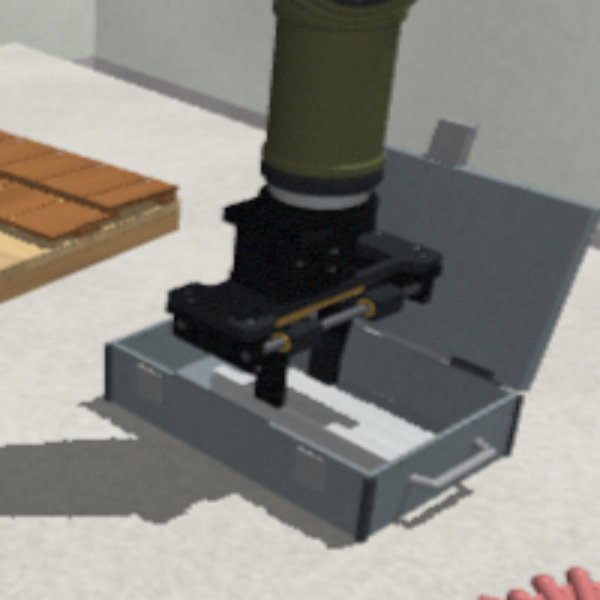

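The picture shows the fingers entering the case astride the nose, with the gripper body clear of the lid. I'll go down and close.

```bash
python3 -m pendant '[[[-0.3,0,0],[-0.0015,0.001,0.025],0],[[0,0,0],[0,0,0.011],0],[[0,0,0],[0,0,0.004],0],[[0,0,0],[0,0,0],0],[[0,0,0],[0,0,0],0.3],[[0,0,0],[0,0,0],0.5],[[0,0,0],[0,0,0],1],[[0,0,0],[0,0,0],1]]' 25; python3 -m pendant '[[[0,0,0],[0,0,0],1],[[0,0,0],[0,0,0],1],[[0,0,0],[0,0,0],1],[[0,0,0],[0,0,0],1],[[0,0,0],[0,0,0],1]]' ;  python3 - <<'E'
from h import *
t=case(-.098,-.009,.011)
plan([(t,down(2.9))])
from bench import monitor,eyes
d=eyes.get_image("side"); cv2.imwrite("pics/s7.png",cv2.resize(d["color"][140:380,300:500,::-1],None,fx=3,fy=2.5))
d=eyes.get_image("wrist"); cv2.imwrite("pics/w7.png",d["color"][:,:,::-1])
E
```

```text
time: 10.95
position: [0.5215, -0.2698, 0.0147]
tool_rot: [2.163, 2.272, 0.007]
ft_force: [-0.4, 0.1, 1.9]
grip_width: 0.138
time: 11.58
position: [0.5215, -0.2699, 0.0147]
tool_rot: [2.163, 2.272, 0.007]
ft_force: [3.3, 0.8, 2.9]
grip_width: 0.134
[[0.37, 0.01, -0.06], [0.0014, -0.0024, 0.0037]] 0.0046
```

View pics/s7.png

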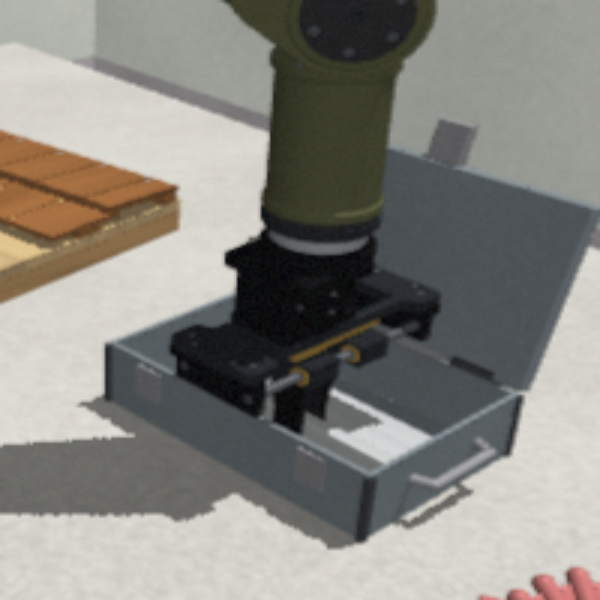

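View pics/w7.png

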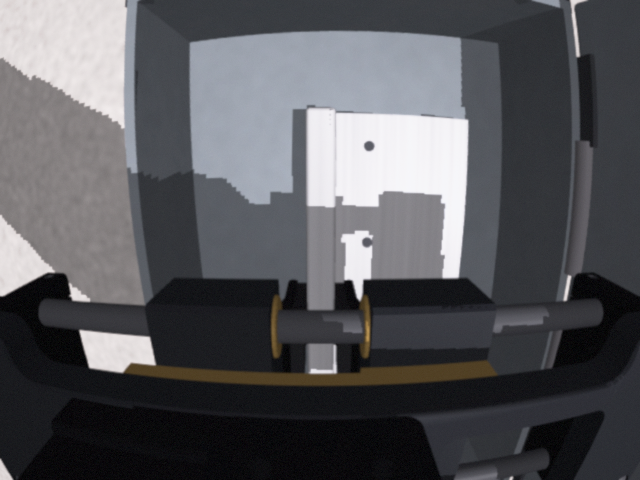

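The wrist picture shows the nose between the pads at (320,290), with an 11.7 mm opening. I'll lift it.

```bash
python3 -m pendant '[[[0,0,0],[0,0,0],1],[[0,0,0],[0,0,-0.01],1],[[0,0,0],[0,0,-0.03],1],[[0,0,0],[0,0,-0.04],1],[[0,0,0],[0,0,-0.045],1],[[0,0,0],[0,0,-0.03],1],[[0,0,0],[0,0,0],1],[[0,0,0],[0,0,0],1]]' 40;  python3 - <<'E'
from h import *
from bench import monitor,eyes
s=monitor.get_state(); p=s["position"]; R=Ro.from_rotvec(s["tool_rot"]); print(R.as_matrix().round(4),s["joint_positions"].round(2))
for n in ["side","wrist"]:
    d=eyes.get_image(n); cv2.imwrite(f"pics/{n}8.png",d["color"][:,:,::-1]); np.savez(f"pics/{n}8.npz",**d)
t=panel(-.115,0,.13); print(t)
N=10
plan([(p+(t-p)*i/N,down(2.9+6.2*i/N)) for i in range(1,N+1)])
E
```

```text
time: 12.68
position: [0.5184, -0.2695, 0.1676]
tool_rot: [2.166, 2.275, 0.004]
ft_force: [-0.5, -1.2, -2.5]
grip_width: 0.131
[[-0.049   0.9988  0.0019]
 [ 0.9988  0.049   0.0014]
 [ 0.0013  0.002  -1.    ]] [-0.06  0.23  0.57  1.71 -0.14  1.23  0.6 ]
[0.40440785 0.16554393 0.13      ]
[[0.09, -0.08, -0.7], [0.0439, -0.0094, 0.0035]] 0.045
[[-0.0, 0.0, -0.62], [0.0441, -0.0087, 0.0037]] 0.0451
[[-0.0, 0.0, -0.62], [0.0442, -0.0082, 0.0038]] 0.0451
[[-0.0, 0.0, -0.62], [0.0443, -0.0078, 0.0037]] 0.0451
[[-0.0, 0.0, -0.62], [0.0444, -0.0072, 0.0038]] 0.0451
[[-0.0, 0.0, -0.62], [0.0445, -0.0068, 0.0038]] 0.0452
[[-0.0, 0.0, -0.62], [0.0445, -0.0063, 0.0037]] 0.0451
[[-0.0, 0.0, -0.62], [0.0446, -0.0059, 0.0038]] 0.0451
[[-0.0, 0.0, -0.62], [0.0446, -0.0053, 0.0038]] 0.0451
[[-0.0, 0.0, -0.62], [0.0447, -0.0049, 0.0037]] 0.0451
```

View pics/side8.png

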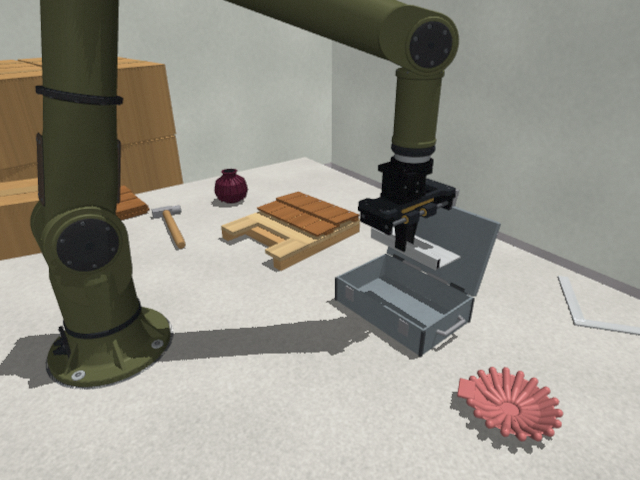

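View pics/wrist8.png

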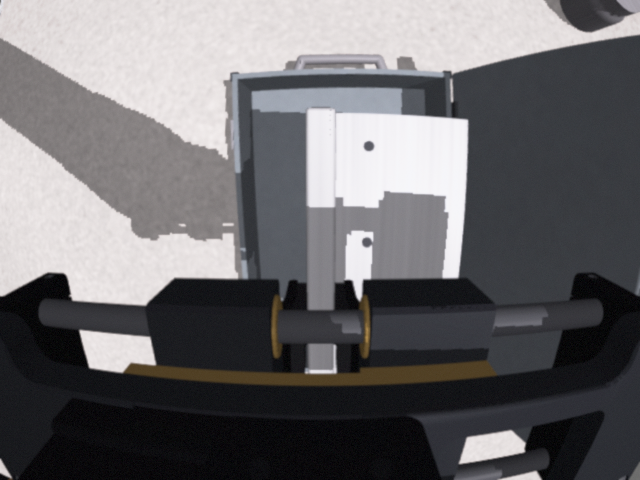

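The flashing is held level; the wrist view shows the nose at (320,240), unchanged from before the lift. I'll carry it to the panel.

```bash
python3 -m pendant '[[[0,0,-0.6],[0.044,-0.0085,0.0],1],[[0,0,-0.6],[0.044,-0.008,0.0],1],[[0,0,-0.6],[0.044,-0.0075,0.0],1],[[0,0,-0.6],[0.044,-0.007,0.0],1],[[0,0,-0.6],[0.044,-0.0065,0.004],1],[[0,0,-0.6],[0.044,-0.006,0.004],1],[[0,0,-0.6],[0.044,-0.0055,0.004],1],[[0,0,-0.6],[0.044,-0.005,0.004],1]]'; python3 - <<'E'
from h import *
from bench import monitor
p=monitor.get_state()["position"]
t=panel(-.105,0,.12)
plan([(p+(t-p)*i/3,down(9.1)) for i in range(1,4)])
E
```

```text
time: 13.78
position: [0.4346, 0.0773, 0.1516]
tool_rot: [2.067, 2.363, 0.003]
ft_force: [1.1, 0.4, -2.0]
grip_width: 0.131
[[0.17, 0.05, -1.46], [0.0306, -0.0028, 0.0105]] 0.0325
[[0.0, 0.0, 0.0], [0.0306, -0.0019, 0.0105]] 0.0324
[[0.0, 0.0, 0.0], [0.0307, -0.002, 0.0106]] 0.0325
```

```bash
python3 -m pendant '[[[0.15,0,-1.2],[0.03,-0.0025,0.01],1],[[0,0,0],[0.03,-0.002,0.01],1],[[0,0,0],[0.028,-0.002,0.01],1],[[0,0,0],[0,0,0],1],[[0,0,0],[0,0,0],1]]'; python3 - <<'E'
from h import *
from bench import monitor,eyes
s=monitor.get_state(); p=s["position"]; R=Ro.from_rotvec(s["tool_rot"]).as_matrix(); print(s["joint_positions"].round(2),R.round(4).tolist())
t=panel(-.105,0,.12)
plan([(t,down(9.1))])
for n in ["side","wrist","scene"]:
    d=eyes.get_image(n); cv2.imwrite(f"pics/{n}9.png",d["color"][:,:,::-1]); np.savez(f"pics/{n}9.npz",**d)
E
```

```text
time: 14.4
position: [0.4165, 0.1614, 0.1222]
tool_rot: [2.043, 2.384, -0.0]
ft_force: [0.1, -0.0, -1.6]
grip_width: 0.131
[-0.56 -0.04  0.13  2.06  0.01  1.11 -0.28] [[-0.1531, 0.9882, 0.0013], [0.9882, 0.1531, -0.0015], [-0.0016, 0.0011, -1.0]]
[[0.06, 0.09, -0.3], [0.006, -0.0014, 0.0022]] 0.0065
```

View pics/scene9.png

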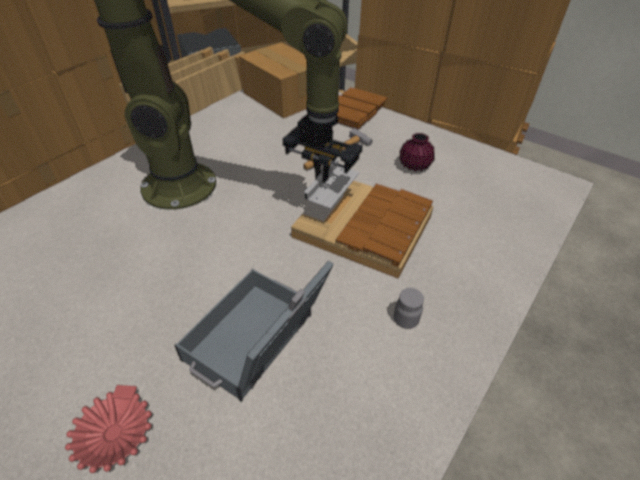

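View pics/wrist9.png

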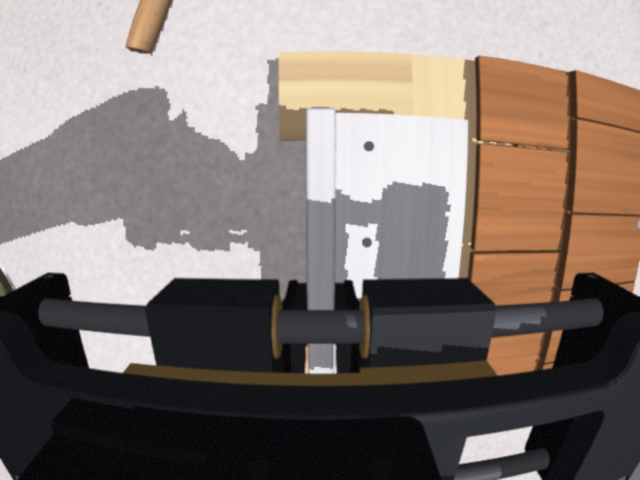

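View pics/side9.png

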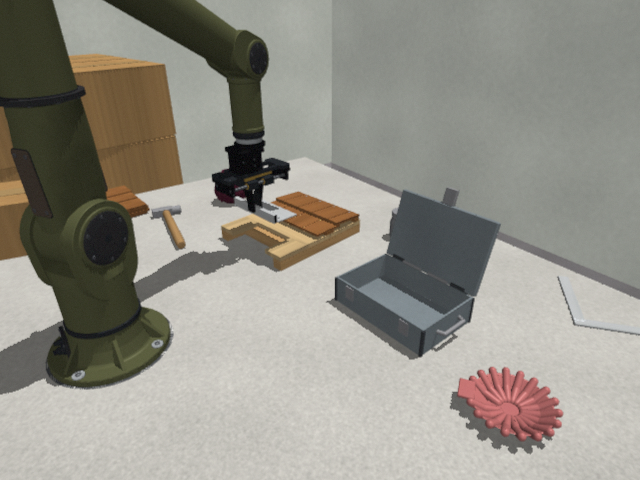

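The scene picture shows the flashing held just in front of the shingles, over the doorway. Next I'll measure its pose in the hand.

```bash
cat > m.py <<'E'
from h import *
import sys
tag=sys.argv[1]; zt=float(sys.argv[2])  # underside z
a=np.radians(9.1); Rp=np.array([[np.cos(a),-np.sin(a)],[np.sin(a),np.cos(a)]])
topan=lambda p: np.asarray(p)[...,:2]@Rp-[.5405,.0995]
if __name__=="__main__":
  for n in ["scene","side"]:
    d=dict(np.load(f"pics/{n}{tag}.npz")); P=cloud(d); dz=.0006 if n=="scene" else -.0012
    q=P.reshape(-1,3); z=q[:,2]-dz; L=topan(q); c=d["color"].reshape(-1,3).astype(int)
    gray=(c.max(1)-c.min(1)<30)&(c.mean(1)>70)
    reg=gray&(abs(L[:,1])<.12)&(L[:,0]>-.16)&(L[:,0]<.02)
    m=reg&(z>zt-.004)&(z<zt+.009)&(L[:,0]>-.095)
    print(n,"flange",m.sum(),"y",np.percentile(L[m,1],[1,99]).round(4),"x",np.percentile(L[m,0],[1,99]).round(4))
    if m.sum()>30:
        A=np.c_[L[m],np.ones(m.sum())]; k=np.linalg.lstsq(A,z[m],rcond=None)[0]; print("  plane slopes x,y",k[:2].round(4),"z at edge",(k@[-.03,0,1]).round(4))
        for lo in np.arange(-.09,.09,.02):
            mm=m&(L[:,1]>lo)&(L[:,1]<lo+.02)
            if mm.sum()>5: print("   y",round(lo,2),"max x",np.sort(L[mm,0])[-3:].mean().round(4))
    m=reg&(z>zt+.019)&(z<zt+.028)
    if m.sum()>10: print("  nosetop",m.sum(),"y",np.percentile(L[m,1],[1,99]).round(4),"x",np.percentile(L[m,0],[1,99]).round(4), "z",np.median(z[m]))
E
python3 m.py 9 .111; python3 - <<'E'
from h import *
a=np.radians(9.1); Rp=np.array([[np.cos(a),-np.sin(a)],[np.sin(a),np.cos(a)]])
d=dict(np.load("pics/wrist9.npz"))
pt=lambda u,v,z:(wray(d,u,v,z)[:2]@Rp-[.5405,.0995]).round(4)
for u,v,z in [(307,108,.1355),(334,109,.1355),(468,119,.1145),(460,278,.1145)]: print("flash",pt(u,v,z))
for u,v,z in [(477,57,.056),(472,200,.056),(471,255,.056),(280,53,.04)]: print("panel",pt(u,v,z))
E
```

```text
scene flange 940 y [-0.0891  0.0764] x [-0.0947 -0.0338]
  plane slopes x,y [-0.0048 -0.0013] z at edge 0.1148
   y -0.09 max x -0.0342
   y -0.07 max x -0.0351
   y -0.05 max x -0.0336
   y -0.03 max x -0.0344
   y -0.01 max x -0.0348
   y 0.01 max x -0.0338
   y 0.03 max x -0.0339
   y 0.05 max x -0.0339
   y 0.07 max x -0.0342
  nosetop 133 y [-0.0902  0.0784] x [-0.1146 -0.0967] z 0.13596287292657766
side flange 296 y [-0.0914  0.0432] x [-0.0901 -0.0319]
  plane slopes x,y [-0.0063 -0.005 ] z at edge 0.1132
   y -0.09 max x -0.0343
   y -0.07 max x -0.0327
   y -0.05 max x -0.0341
   y -0.03 max x -0.0337
   y -0.01 max x -0.033
   y 0.01 max x -0.034
   y 0.03 max x -0.0329
  nosetop 144 y [-0.0902  0.0768] x [-0.111  -0.0969] z 0.1339977139719207
flash [-0.1074  0.0797]
flash [-0.0967  0.0793]
flash [-0.0319  0.08  ]
flash [-0.0314  0.0008]
panel [-0.0003  0.1288]
panel [-0.003   0.0335]
panel [-0.0004 -0.0039]
panel [-0.128   0.1295]
```

In the hand the flashing is flat and square. Its centre is 6 mm off to -y, and its edge is at panel x = -0.034. I'll centre it and lower it toward the board.

```bash
python3 -m pendant '[[[0,0,-0.3],[0.006,0,0.02],1],[[0,0,0],[0,0,0.02],1],[[0,0,0],[0,0,0.02],1],[[0,0,0],[0,0,0.008],1],[[0,0,0],[0,0,0],1],[[0,0,0],[0,0,0],1],[[0,0,0],[0,0,0],1]]'; python3 - <<'E'
from h import *
from bench import monitor,eyes
s=monitor.get_state(); print(s["ft_force"].round(2),Ro.from_rotvec(s["tool_rot"]).as_matrix().round(4).tolist())
plan([(panel(-.104,0,.0507),down(9.1))])
for n in ["side","wrist","scene"]:
    d=eyes.get_image(n); cv2.imwrite(f"pics/{n}10.png",d["color"][:,:,::-1]); np.savez(f"pics/{n}10.npz",**d)
E
python3 m.py 10 .042
```

```text
time: 15.42
position: [0.4167, 0.1686, 0.0557]
tool_rot: [2.036, 2.389, 0.005]
ft_force: [0.2, 1.3, -1.5]
grip_width: 0.131
[ 0.17  1.3  -1.46] [[-0.1585, 0.9873, 0.0041], [0.9874, 0.1585, 0.0007], [0.0, 0.0041, -1.0]]
[[0.24, -0.0, 0.02], [-0.001, -0.0017, 0.005]] 0.0054
scene flange 865 y [-0.0816  0.0812] x [-0.094  -0.0334]
  plane slopes x,y [-0.0098  0.0038] z at edge 0.0472
   y -0.09 max x -0.034
   y -0.07 max x -0.0329
   y -0.05 max x -0.033
   y -0.03 max x -0.0336
   y -0.01 max x -0.0337
   y 0.01 max x -0.0338
   y 0.03 max x -0.0338
   y 0.05 max x -0.034
   y 0.07 max x -0.0344
  nosetop 119 y [-0.0825  0.0824] x [-0.109 -0.096] z 0.06742506643837702
side flange 329 y [-0.0846  0.0527] x [-0.0906 -0.0315]
  plane slopes x,y [-0.0013 -0.0008] z at edge 0.0467
   y -0.09 max x -0.0345
   y -0.07 max x -0.0322
   y -0.05 max x -0.0316
   y -0.03 max x -0.0325
   y -0.01 max x -0.0341
   y 0.01 max x -0.0328
   y 0.03 max x -0.0321
  nosetop 167 y [-0.0852  0.0824] x [-0.1093 -0.0961] z 0.06689571630737381
```

View pics/wrist10.png

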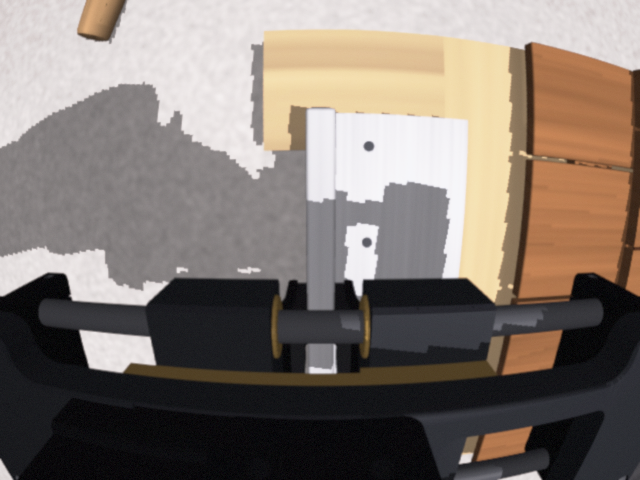

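The wrist picture shows the flange's edge at (465,200), parallel to and before the shingles' edge at (525,150). It is centred within about 1 mm, with its underside about 4.5 mm above the board. I'll lower it to touch.

```bash
python3 -m pendant '[[[0.2,0,0],[0,0,0.002],1],[[0,0,0],[0,0,0.001],1],[[0,0,0],[0,0,0],1],[[0,0,0],[0,0,0],1]]'; python3 -m pendant '[[[0,0,0],[0,0,0.001],1],[[0,0,0],[0,0,0],1],[[0,0,0],[0,0,0],1]]';  python3 -m pendant '[[[0,0,0],[0,0,0.001],1],[[0,0,0],[0,0,0],1],[[0,0,0],[0,0,0],1]]'
```

```text
time: 16.08
position: [0.4161, 0.1683, 0.0519]
tool_rot: [-2.037, -2.391, 0.002]
ft_force: [-0.7, -0.1, -1.7]
grip_width: 0.132
time: 16.45
position: [0.4162, 0.1684, 0.051]
tool_rot: [-2.038, -2.391, 0.001]
ft_force: [0.4, 0.2, -1.4]
grip_width: 0.138
time: 16.82
position: [0.4162, 0.1684, 0.0506]
tool_rot: [-2.037, -2.391, 0.001]
ft_force: [-3.6, -1.0, 4.9]
grip_width: 0.131
```

Contact is at TCP z of about 0.0508, as predicted. I'll back off 0.7 mm and slide forward.

```bash
python3 -m pendant '[[[0,0,0],[0,0,-0.0009],1],[[0,0,0],[0,0.008,0],1],[[0,0,0],[0,0.01,0],1],[[0,0,0],[0,0.008,0],1],[[0,0,0],[0,0,0],1],[[0,0,0],[0,0,0],1]]'; python3 - <<'E'
from h import *
from bench import monitor,eyes
s=monitor.get_state(); print(s["ft_force"].round(2),Ro.from_rotvec(s["tool_rot"]).as_matrix().round(4).tolist(), s["joint_positions"].round(2))
plan([(panel(-.070-.007,0,.0507),down(9.1))])
for n in ["side","wrist","scene"]:
    d=eyes.get_image(n); cv2.imwrite(f"pics/{n}11.png",d["color"][:,:,::-1]); np.savez(f"pics/{n}11.npz",**d)
a=cv2.imread("pics/side11.png"); cv2.imwrite("pics/c11.png",cv2.resize(a[160:280,200:360],None,fx=5,fy=5,interpolation=cv2.INTER_CUBIC))
E
python3 m.py 11 .0405
```

```text
time: 17.58
position: [0.4422, 0.1724, 0.0508]
tool_rot: [2.038, 2.391, -0.001]
ft_force: [0.4, -0.1, -0.1]
grip_width: 0.131
[ 0.35 -0.11 -0.1 ] [[-0.1584, 0.9874, -0.0002], [0.9874, 0.1584, -0.0005], [-0.0005, -0.0003, -1.0]] [-0.56  0.11  0.13  2.07 -0.02  0.96 -0.25]
[[-0.02, 0.03, 0.02], [-0.0008, -0.0004, 0.0001]] 0.0009
scene flange 947 y [-0.0819  0.0805] x [-0.0728 -0.0073]
  plane slopes x,y [-0.0143  0.0004] z at edge 0.043
   y -0.09 max x -0.0082
   y -0.07 max x -0.0071
   y -0.05 max x -0.0077
   y -0.03 max x -0.0073
   y -0.01 max x -0.0073
   y 0.01 max x -0.0082
   y 0.03 max x -0.0073
   y 0.05 max x -0.0073
   y 0.07 max x -0.0078
  nosetop 107 y [-0.0841  0.0056] x [-0.0833 -0.0705] z 0.06379744314494244
side flange 441 y [-0.0834  0.0812] x [-0.0833  0.0025]
  plane slopes x,y [-0.0476 -0.0027] z at edge 0.042
   y -0.09 max x -0.0056
   y -0.07 max x 0.0028
   y -0.05 max x 0.0027
   y -0.03 max x -0.0004
   y -0.01 max x 0.0012
   y 0.01 max x 0.0004
   y 0.03 max x 0.0033
   y 0.05 max x 0.0007
   y 0.07 max x -0.0557
  nosetop 128 y [-0.0843  0.0781] x [-0.084  -0.0681] z 0.06290474885226141
```

View pics/wrist11.png

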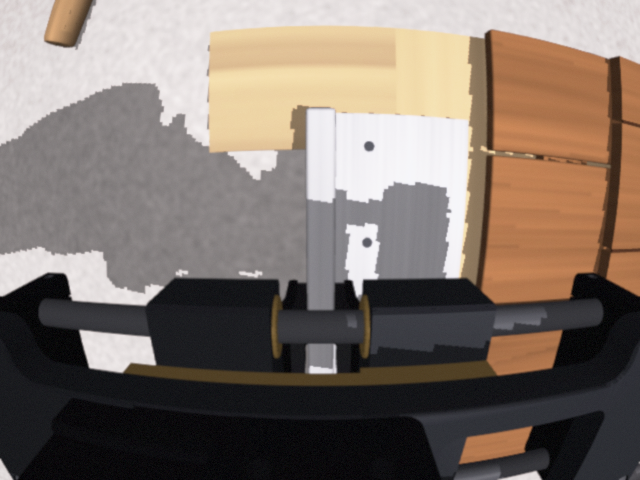

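View pics/c11.png

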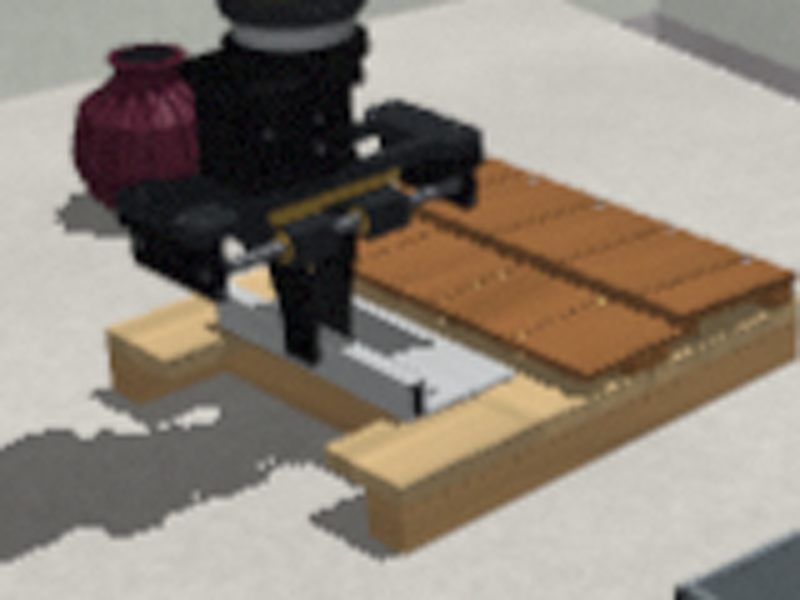

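The flange edge is at x = -0.0075, flat, centred and level with the 8 mm gap. In the pictures nothing touches the shingles. I'll slide it under.

```bash
python3 -m pendant '[[[0,0,0],[-0.0006,0.008,0],1],[[0,0,0],[0,0.008,0],1],[[0,0,0],[0,0.006,0],1],[[0,0,0],[0,0,0],1]]'; python3 -m pendant '[[[0,0,0],[0,0.007,0],1],[[0,0,0],[0,0.006,0],1],[[0,0,0],[0,0.002,0],1],[[0,0,0],[0,0,0],1]]';  python3 - <<'E'
from h import *
from bench import monitor,eyes
s=monitor.get_state(); print(s["ft_force"].round(2),Ro.from_rotvec(s["tool_rot"]).as_matrix().round(4).tolist(), s["joint_positions"].round(2))
plan([(panel(-.036,0,.0507),down(9.1))])
for n in ["side","wrist","scene"]:
    d=eyes.get_image(n); cv2.imwrite(f"pics/{n}12.png",d["color"][:,:,::-1]); np.savez(f"pics/{n}12.npz",**d)
a=cv2.imread("pics/side12.png"); cv2.imwrite("pics/c12.png",cv2.resize(a[160:280,200:360],None,fx=5,fy=5,interpolation=cv2.INTER_CUBIC))
E
python3 m.py 12 .0405
```

```text
time: 18.23
position: [0.4645, 0.1754, 0.0508]
tool_rot: [2.038, 2.391, -0.0]
ft_force: [0.6, -1.2, -0.8]
grip_width: 0.136
time: 18.73
position: [0.479, 0.1778, 0.0508]
tool_rot: [2.038, 2.391, -0.0]
ft_force: [0.7, 0.6, -1.2]
grip_width: 0.134
[ 0.65  0.64 -1.18] [[-0.1585, 0.9874, 0.0001], [0.9874, 0.1585, -0.0005], [-0.0005, 0.0001, -1.0]] [-0.54  0.18  0.14  1.99 -0.03  0.97 -0.22]
[[0.0, 0.03, 0.02], [-0.0003, 0.0034, 0.0001]] 0.0034
scene flange 437 y [-0.082   0.0709] x [-0.0361 -0.005 ]
  plane slopes x,y [-0.0162 -0.0023] z at edge 0.0435
   y -0.09 max x -0.005
   y -0.07 max x -0.0049
   y -0.05 max x -0.006
   y -0.03 max x -0.0062
   y -0.01 max x -0.0058
   y 0.01 max x -0.0063
   y 0.03 max x -0.0059
   y 0.05 max x -0.0064
   y 0.07 max x -0.0135
  nosetop 99 y [-0.0832  0.0038] x [-0.0461 -0.0336] z 0.06364546480572357
side flange 260 y [-0.0849  0.1035] x [-0.047  0.009]
  plane slopes x,y [-0.0413 -0.0077] z at edge 0.0435
   y -0.09 max x 0.0085
   y -0.07 max x 0.007
   y -0.05 max x 0.0078
   y -0.03 max x 0.0067
   y -0.01 max x 0.0073
   y 0.01 max x 0.0081
   y 0.03 max x -0.0431
   y 0.05 max x -0.0415
   y 0.07 max x -0.016
  nosetop 112 y [-0.083   0.0716] x [-0.0475 -0.0329] z 0.0627194303670364
```

View pics/c12.png

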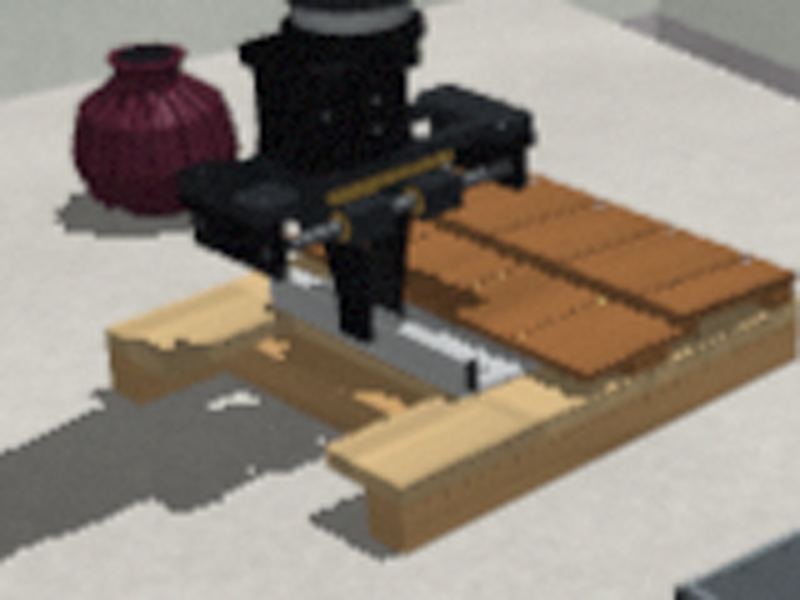

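The nose is at about -0.040, so the edge is at about +0.030, already under. The shingles are flat and there is no force. I'll nudge it to the batten.

```bash
python3 -m pendant '[[[0,0,0],[0,0.002,0],1],[[0,0,0],[0,0,0],1],[[0,0,0],[0,0,0],1]]'; python3 -m pendant '[[[0,0,0],[0,0.001,0],1],[[0,0,0],[0,0,0],1],[[0,0,0],[0,0,0],1]]';python3 -m pendant '[[[0,0,0],[0,0.001,0],1],[[0,0,0],[0,0,0],1],[[0,0,0],[0,0,0],1]]'
```

```text
time: 19.25
position: [0.4802, 0.178, 0.0508]
tool_rot: [-2.037, -2.391, 0.002]
ft_force: [-1.2, -0.1, 0.3]
grip_width: 0.132
time: 19.62
position: [0.4814, 0.1782, 0.0508]
tool_rot: [-2.038, -2.391, 0.001]
ft_force: [-1.7, 0.2, 0.4]
grip_width: 0.134
time: 20.0
position: [0.4825, 0.1784, 0.0508]
tool_rot: [-2.038, -2.391, 0.001]
ft_force: [-0.4, -0.7, -0.3]
grip_width: 0.129
```

```bash
python3 -m pendant '[[[0,0,0],[0,0.001,0],1],[[0,0,0],[0,0,0],1],[[0,0,0],[0,0,0],1]]'; python3 -m pendant '[[[0,0,0],[0,0.001,0],1],[[0,0,0],[0,0,0],1],[[0,0,0],[0,0,0],1]]'; python3 - <<'E'
from h import *
plan([(panel(-.036,0,.0507),down(9.1))])
E
```

```text
time: 20.38
position: [0.4831, 0.1783, 0.0507]
tool_rot: [-2.037, -2.391, 0.003]
ft_force: [-1.2, -0.9, 1.3]
grip_width: 0.134
time: 20.75
position: [0.4832, 0.1783, 0.0506]
tool_rot: [-2.036, -2.39, 0.005]
ft_force: [-5.5, -2.1, 3.9]
grip_width: 0.134
[[-0.2, 0.06, 0.04], [-0.0001, -0.0008, -0.0001]] 0.0008
```

It stalled against the batten, with 5.5 N of reaction at TCP panel x of about -0.035. Now I'll press down gently.

```bash
python3 -m pendant '[[[-0.2,0,0],[0,0,0.001],1],[[0,0,0],[0,0,0],1],[[0,0,0],[0,0,0],1]]'; python3 -m pendant '[[[0,0,0],[0,0,0.0005],1],[[0,0,0],[0,0,0],1],[[0,0,0],[0,0,0],1],[[0,0,0],[0,0,0],1],[[0,0,0],[0,0,0],1]]'; python3 - <<'E'
from h import *
from bench import monitor,eyes
for i in range(3):
    s=monitor.get_state(); print(s["ft_force"].round(2))
    eyes.get_image("wrist")
print(Ro.from_rotvec(s["tool_rot"]).as_matrix().round(4).tolist())
plan([(panel(-.036,0,.0507),down(9.1))])
for n in ["side","wrist","scene"]:
    d=eyes.get_image(n); cv2.imwrite(f"pics/{n}13.png",d["color"][:,:,::-1]); np.savez(f"pics/{n}13.npz",**d)
a=cv2.imread("pics/side13.png"); cv2.imwrite("pics/c13.png",cv2.resize(a[160:280,200:360],None,fx=5,fy=5,interpolation=cv2.INTER_CUBIC))
from m import *
E
python3 m.py 13 .0405; python3 - <<'E'
from h import *
# shingle heights before vs now, lid angle
a=np.radians(9.1); Rp=np.array([[np.cos(a),-np.sin(a)],[np.sin(a),np.cos(a)]])
for n in ["scene","side"]:
  for t in ["0","13"]:
    d=dict(np.load(f"pics/{n}{t}.npz")); q=cloud(d).reshape(-1,3); L=q[:,:2]@Rp-[.5405,.0995]; c=d["color"].reshape(-1,3).astype(int)
    out=[]
    for y0 in [.0975,.0325,-.0325,-.0975]:
        m=(abs(L[:,1]-y0)<.025)&(L[:,0]>.004)&(L[:,0]<.03)&(q[:,2]>.045)&(q[:,2]<.075)&(c[:,0]-c[:,2]>30)
        out.append((int(m.sum()),round(float(np.median(q[m,2])),4) if m.sum()>5 else None))
    print(n,t,"shingles 1-4",out)
d=dict(np.load("pics/side13.npz")); q=cloud(d).reshape(-1,3); R=np.array([[np.cos(C[1]),-np.sin(C[1])],[np.sin(C[1]),np.cos(C[1])]]); loc=(q[:,:2]-C[0])@R
m=(q[:,2]>.12)&(q[:,2]<.215)&(abs(loc[:,1])<.1)&(loc[:,0]>0)&(loc[:,0]<.09); k=np.polyfit(q[m,2],loc[m,0],1); print("lid",np.pi/2+np.arctan(k[0]))
E
```

```text
time: 21.12
position: [0.4832, 0.1783, 0.0506]
tool_rot: [2.037, 2.391, -0.001]
ft_force: [-7.8, -2.8, 11.4]
grip_width: 0.133
time: 21.75
position: [0.4832, 0.1783, 0.0506]
tool_rot: [2.037, 2.391, -0.001]
ft_force: [-9.2, -4.4, 13.7]
grip_width: 0.137
[-9.17 -4.38 13.71]
[-8.95 -2.82 13.81]
[-8.51 -3.47 13.62]
[[-0.1587, 0.9873, -0.0001], [0.9873, 0.1587, -0.0008], [-0.0008, -0.0002, -1.0]]
[[-0.01, 0.04, 0.03], [-0.0001, -0.0008, -0.0001]] 0.0008
scene flange 370 y [-0.0826  0.0709] x [-0.0315 -0.0055]
  plane slopes x,y [-0.0374 -0.002 ] z at edge 0.0436
   y -0.09 max x -0.0059
   y -0.07 max x -0.0053
   y -0.05 max x -0.0068
   y -0.03 max x -0.0056
   y -0.01 max x -0.0061
   y 0.01 max x -0.0066
   y 0.03 max x -0.0063
   y 0.05 max x -0.0068
   y 0.07 max x -0.0119
  nosetop 96 y [-0.0825  0.0044] x [-0.0414 -0.0287] z 0.06375017983773255
side flange 228 y [-0.0855  0.11  ] x [-0.0425  0.0101]
  plane slopes x,y [-0.0471 -0.0066] z at edge 0.0435
   y -0.09 max x 0.0063
   y -0.07 max x 0.0098
   y -0.05 max x 0.0085
   y -0.03 max x 0.0077
   y -0.01 max x 0.0078
   y 0.01 max x 0.0072
   y 0.03 max x -0.0386
   y 0.05 max x -0.0379
   y 0.07 max x -0.026
  nosetop 109 y [-0.0833  0.0666] x [-0.0426 -0.0286] z 0.06277401272557373
scene 0 shingles 1-4 [(107, 0.0569), (115, 0.0566), (127, 0.0564), (134, 0.0564)]
scene 13 shingles 1-4 [(23, 0.057), (87, 0.0567), (127, 0.0564), (141, 0.0565)]
side 0 shingles 1-4 [(60, 0.0532), (59, 0.0539), (72, 0.054), (83, 0.0539)]
side 13 shingles 1-4 [(4, None), (31, 0.0538), (73, 0.0537), (75, 0.0538)]
lid 1.8558732223723584Traceback (most recent call last):
  File "<stdin>", line 11, in <module>
  File "m.py", line 3, in <module>
    tag=sys.argv[1]; zt=float(sys.argv[2])  # underside z
        ~~~~~~~~^^^
IndexError: list index out of range
```

View pics/c13.png

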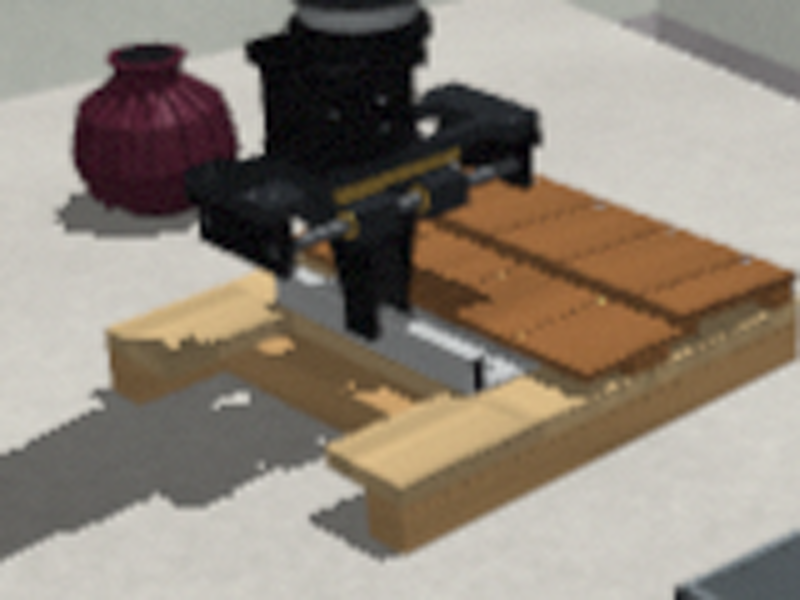

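View pics/wrist13.png

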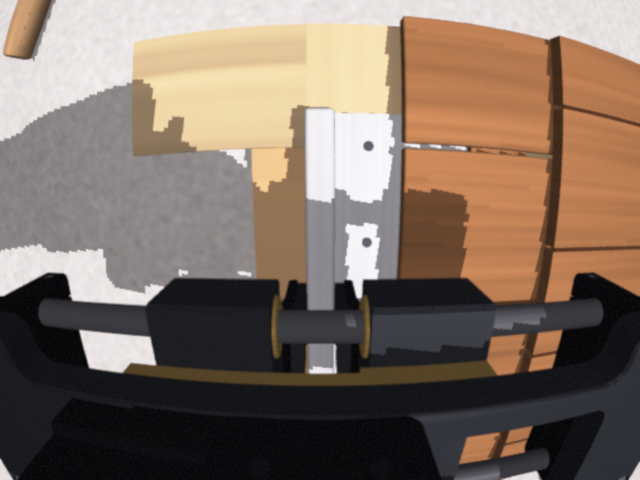

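The pictures show the flange tucked under, with the nose square along the doorway edge and the shingles unmoved. Press force is about 15 N and steady, and the lid is at 1.856 rad. I'm handing the job in.

```bash
python3 -c "
from bench import order,monitor
print(order.close_job()); s=monitor.get_state(); print(s['time'],s['ft_force'].round(1),s['grip_width'])"
```

```text
the job is handed in; nothing more can be done
None
the job is handed in; nothing more can be done
```

I opened the lid onto its stop, took the flashing out, slid its flange under the lowest shingles up to the batten, and handed the job in at about 22 s. It is still gripped and pressed on the board.

**Last checks, just before hand-in:**

| Check | Measured | Limit |
|---|---|---|
| Free edge under the shingles | about 35 mm (from the nose position), stalled against the batten | 26 mm or more |
| Centring | within about 1 mm | 15 mm |
| Squareness | within about 0.1° | 0.07 rad (4°) |
| Press on the board | steady, 13.7 N at the wrist sensor | over 3.5 N |
| Grip | 40 N commanded | over 3 N |
| Lid angle | 1.86 rad | over 1.75 rad |

- **Flatness:** the tool's tilt is within 0.001 rad. The depth image gave flange slopes of 0.04–0.05, which disagrees. I put this down to the few visible pixels being mixed with shingle-edge readings; the nose top height does fit flat contact with the board.
- **Shingles:** shingles 2–4 read the same height as at the start, within 0.3 mm. Shingle 1 was partly hidden by the gripper: the scene camera read it unchanged from a few pixels, and the side camera could not see enough of it.
- **Bystanders:** I kept the arm clear of them and saw none disturbed, but I did not measure their positions again at the end.

The hand-in gives no verdict, and the robot's state could not be read afterwards.

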